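# Pack away the machine-levelling kit

### The arm

A 6-joint arm with a two-finger parallel gripper is mounted at the origin on the work surface. World frame = base frame: x ahead of the robot, y to its left, z up, the work surface at z = 0. Lengths are in m, angles in rad, forces in N, time in s.
With the tool pointing down it reaches from about 0.275 to 0.75 m from the base axis. Payload 10.2 kg.
Tool frame: the origin (TCP) lies on the centre line of the jaws, within the pads' length; the fingertips stand 25 mm ahead of it and the grasp point (between the pads) lies 6 mm ahead of it; z points along the fingers, x is the direction in which the jaws open and shut, and the axes are right-handed (so a half turn about z gives the same grasp; the last joint's range is limited). The gripper opens to 85 mm and grips with 20 to 120 N. Pads are 22 mm wide; open, the fingers measure 114 mm over their backs; the gripper's body (76 mm by 85 mm) begins 54 mm behind the grasp point. The pads swing forward as they close: fully open they stand 13 mm farther back than shut.
Start: joints at [0.878, 0.313, 1.498, -0, 1.331, -0.223], TCP at [0.238, 0.468, 0.256] pointing down, gripper open.
Joint ranges: [-2.94, 2.94], [-0.97, 2.17], [0.19, 2.56], [-1.23, 4.37], [0.02, 3.11], [-2.88, 2.88]. Speed limits (rad/s): [2.39, 2.39, 3.01, 3.14, 3.14, 3.14].

### API

Orientations are given as [roll, pitch, yaw] about the fixed x, y, z axes, in that order (R = Rz(yaw) Ry(pitch) Rx(roll)).
In Python, from cell import env gives the robot as it stands.
- The arm moves only by the tool carry_out, never from a script. Its argument "targets" is a list of rows, each an object with "offset": the shift along the tool's x, y, z scaled (see below), a list of three; "spin": the turn about the tool's z scaled (see below). In form: [{"offset": [dx, dy, dz], "spin": spin}, ...]. A call has 1 to 10 rows; each row shifts and turns the commanded pose from where the row before left it, along the tool's axes as they then stand; what a row does not reach is not made up. The controller multiplies each number of a shift by 0.25 m and each number of a turn by 45 degrees. A row lasts 1/8 s, in which the tool goes at most 62.5 mm and 10.7 degrees, less where a joint would pass 70% of its speed; a pose out of reach is approached as far as the arm can. A call with a number of a shift or a turn outside -1 to 1 is refused whole. A call with a gripper value outside its range is refused whole. "grip" is the closure, from -1 (fully open) to 1 (shut), set as the call begins (left out, the last holds). The fingers move at their own pace and stop on an object; the grip force is fixed at half the most. Time passes only in rows, so rows that do not move let the fingers close. It gives the time, the measured TCP pose, the force and the opening at its end, in the units of the state.
- env.get_obs(): the state, without advancing time (a new reading comes with each control period).
- env.snapshot(name): name is "side" or "top"; returns a dict with "color" (420x560x3 uint8, red, green, blue), "fx", "fy", "cx", "cy" (pixels), "rvec" (rotation vector, rad) and "tvec" (3), from world to camera coordinates, as OpenCV has them. Camera axes: x right, y down, z forward; pixel columns grow to the right and rows downward; lengths in m; the calibration is good to about 2 mm. A picture is of the moment at which its call begins. There is no depth.
- env.sign_off(): hands the job in, once; it reports no verdict.
Trained networks look in a picture, given as the dict that the camera call returned (one of the last four; its "shot" number tells which), for a name from the list of things; names that differ only in an ending like _2 or _b are one class to them, and where a whole thing is asked for, a point or a joint stands for the part that bears it (a point fixed in the world has none). Each returns a list of dicts, best first, with "confidence" (0 to 1); they miss things now and then, are a little off and sometimes report something else, mostly with a low value. They report only what shows in the picture. A call takes as long as a camera call. They do not tell look-alikes from the thing itself.
- env.boxes_of(picture, label): "centre" ([x, y, z] in m, in world coordinates, good to about 4 mm: the middle of the surface that is visible of it).
- env.masks_of(picture, label): "pixels" (420x560 bool, what is visible of it).
- env.spot_point(picture, label): "centre" ([x, y, z] in m, in world coordinates, good to about 4 mm: a listed point, or the origin of a listed thing).
The state is a dict: "clock": time; "joints": joint angles; "joint_vel": joint speeds; "tau": joint torques, N m; "tcp_pos": TCP position; "ee_rot": TCP orientation; "wrist_force": force on the tool from outside, world axes, zero at the start; "torque": the same for the moment, N m; "gripper_width": finger opening in m.
Only numpy, scipy, OpenCV 4.12 (cv2) and the standard library are available. Lean on these libraries where they do the work, as an engineer would, in place of code of your own. Each camera call takes 0.05 s, during which the arm holds its last target. There are 200 camera calls.

### The job

The lathe is level, so put the levelling kit away: nest all the conical sleeves over the tapered arbor, one over another, setting each down gently until it just rests, without pushing, so that none wedges and jams. Stack the four wedges in the middle of the square pad as two pairs, in each pair one wedge lying on the other with thick end over thin end so that its top is level, the upper pair crosswise to the lower. Leave the other things on the bench where they are.

Things in the scene. Friction and masses are not known exactly. Their poses are not given: they have to be found in the camera images.
- sleeve1: aluminium conical sleeve, 0.17 kg, one of 2 to 4 alike, standing on its wide open end: flange 80 mm wide, 4 thick at the base; cone 64 mm outside at the base, 38.6 at a shoulder 72 mm up, wall 4.5; above it a closed neck to grip, 27 mm across, 18 tall. Origin: centre of the open base; z up through the neck. Nested loosely each rests about 26 mm (24 to 28) above the one beneath; pushed, it wedges and sticks.
- sleeve2: aluminium conical sleeve, 0.17 kg, one of 2 to 4 alike, standing on its wide open end: flange 80 mm wide, 4 thick at the base; cone 64 mm outside at the base, 38.6 at a shoulder 72 mm up, wall 4.5; above it a closed neck to grip, 27 mm across, 18 tall. Origin: centre of the open base; z up through the neck. Nested loosely each rests about 26 mm (24 to 28) above the one beneath; pushed, it wedges and sticks.
- sleeve3: aluminium conical sleeve, 0.17 kg, one of 2 to 4 alike, standing on its wide open end: flange 80 mm wide, 4 thick at the base; cone 64 mm outside at the base, 38.6 at a shoulder 72 mm up, wall 4.5; above it a closed neck to grip, 27 mm across, 18 tall. Origin: centre of the open base; z up through the neck. Nested loosely each rests about 26 mm (24 to 28) above the one beneath; pushed, it wedges and sticks.
- sleeve4: aluminium conical sleeve, 0.17 kg, one of 2 to 4 alike, standing on its wide open end: flange 80 mm wide, 4 thick at the base; cone 64 mm outside at the base, 38.6 at a shoulder 72 mm up, wall 4.5; above it a closed neck to grip, 27 mm across, 18 tall. Origin: centre of the open base; z up through the neck. Nested loosely each rests about 26 mm (24 to 28) above the one beneath; pushed, it wedges and sticks.
- wedge1: dark steel wedge, 0.4 kg, one of four alike, lying on its flat underside: 100 mm long (x), 36 mm wide (y, grip it there), the top sloping evenly from 22 mm thick at the +x end to 10 mm at the -x end (6.8 degrees; 16 mm in the middle). Origin: centre of the underside; z: its normal, up.
- wedge1_thick (a point): middle of the upright end face of wedge1's thick end (50 mm along +x from its origin, 11 mm above the underside); a dark groove marks that face
- wedge2: dark steel wedge, 0.4 kg, one of four alike, lying on its flat underside: 100 mm long (x), 36 mm wide (y, grip it there), the top sloping evenly from 22 mm thick at the +x end to 10 mm at the -x end (6.8 degrees; 16 mm in the middle). Origin: centre of the underside; z: its normal, up.
- wedge2_thick (a point): middle of the upright end face of wedge2's thick end (50 mm along +x from its origin, 11 mm above the underside); a dark groove marks that face
- wedge3: dark steel wedge, 0.4 kg, one of four alike, lying on its flat underside: 100 mm long (x), 36 mm wide (y, grip it there), the top sloping evenly from 22 mm thick at the +x end to 10 mm at the -x end (6.8 degrees; 16 mm in the middle). Origin: centre of the underside; z: its normal, up.
- wedge3_thick (a point): middle of the upright end face of wedge3's thick end (50 mm along +x from its origin, 11 mm above the underside); a dark groove marks that face
- wedge4: dark steel wedge, 0.4 kg, one of four alike, lying on its flat underside: 100 mm long (x), 36 mm wide (y, grip it there), the top sloping evenly from 22 mm thick at the +x end to 10 mm at the -x end (6.8 degrees; 16 mm in the middle). Origin: centre of the underside; z: its normal, up.
- wedge4_thick (a point): middle of the upright end face of wedge4's thick end (50 mm along +x from its origin, 11 mm above the underside); a dark groove marks that face
- arbor: fixed steel storage arbor: a round green foot 110 mm in diameter and 10 mm thick, on it a solid cone and neck with the outside shape of a sleeve without its flange (cone 64 to 38.6 mm diameter over 72 mm, then the 27 mm neck, 18 mm tall; top at 100 mm). Origin: centre of the foot's underside, on the bench; z up
- arbor_seat (a point): centre of the lower end of the arbor's cone, 10 mm above the bench. The first sleeve, resting loosely, has its origin about 26 mm above this point, the next about 52 mm, and so on
- pad: fixed flat square pad of black rubber, 130 x 130 mm and 8 mm thick. Origin: centre of its underside, on the bench; z up, x and y along its sides
- file: bystander: hand file 180 mm long with an orange handle lying on the bench
- oil_bottle: bystander: white oil bottle, 52 mm diameter, 130 mm tall, standing
- grease_tin: bystander: grey tin, 72 mm diameter, 70 mm tall, standing
- offcut: bystander: upright steel bar offcut, 44 mm diameter, 50 mm tall; origin: centre of the underside
- parallel_block: bystander: steel parallel block 120 x 30 x 20 mm lying on the bench
Mind the look-alikes: they are no part of the job. Leave any blue or red look-alike of the sleeve4 alone.

How it is judged:
By the outcome, as a careful person would: the job done as asked, in the order asked, and still so for the second after the job is handed in, with the robot touching nothing.
Of sleeve1, sleeve2, sleeve3, sleeve4 only 2 to 4 are there at a start; the rules pass over those that are not, and their reading is None.
At some moment in a run one of sleeve1, sleeve2, sleeve3, sleeve4 may be knocked a few centimetres aside while the robot is not near it.
It also fails if it takes over 210 s, if anything falls off the work surface, if the arm or the gripper's body presses on something with over 40 N, if the wrist force passes 120 N, or if a joint passes its speed limit or range.

## Working session

There is one attempt and no reset: what is moved stays moved. The work goes in short steps, Python scripts to look and compute and a tool call to move; the robot and the scene stay as the last step left them, time stands still between calls to the robot, and variables do not carry over. Pictures are saved under pics/ and viewed, about 12 in all and at most 16, crops included, and the job is handed in when it is done.

Besides the shell and the picture viewer there is one more tool, called after ">>>" by a JSON object that holds its "fn" and its "kwargs", one argument or row to a line. carry_out: Moves the arm, as the interface text tells. Its arguments: {"type":"object","properties":{"targets":{"type":"array"},"grip":{"type":"number"}},"required":["targets"]}

```bash
mkdir -p pics; ls
cat > h.py <<'E'
from cell import env
import cv2, numpy as np
def snap(n,f=None):
    p=env.snapshot(n)
    if f: cv2.imwrite('pics/'+f+'.png',p['color'][:,:,::-1])
    return p
def proj(p,X):
    return cv2.projectPoints(np.array(X,float).reshape(-1,3),p['rvec'],p['tvec'],np.array([[p['fx'],0,p['cx']],[0,p['fy'],p['cy']],[0,0,1]]),None)[0].reshape(-1,2)
def ray(p,uv,z):
    R=cv2.Rodrigues(p['rvec'])[0]; c=-R.T@p['tvec'].reshape(3)
    d=R.T@np.array([(uv[0]-p['cx'])/p['fx'],(uv[1]-p['cy'])/p['fy'],1]); return c+d*(z-c[2])/d[2]
E
python3 - <<'E'
from h import *
o=env.get_obs(); print({k:np.round(v,3) for k,v in o.items()})
t=snap('top','t0'); s=snap('side','s0')
for n in ['sleeve1','wedge1','arbor','pad','wedge1_thick','arbor_seat','file','oil_bottle','grease_tin','offcut','parallel_block']:
    for q,p in (('t',t),('s',s)):
        for d in env.spot_point(p,n): print(n,q,round(d['confidence'],2),np.round(d['centre'],3),np.round(proj(p,d['centre'])[0]))
E
```

```text
pics
{'clock': np.float64(0.0), 'joints': array([ 0.878,  0.313,  1.498,  0.   ,  1.331, -0.223]), 'joint_vel': array([-0.001,  0.   ,  0.001, -0.   ,  0.002,  0.001]), 'tau': array([ 0.0000e+00, -4.1228e+01, -2.5974e+01, -0.0000e+00,  4.0000e-03,
       -0.0000e+00]), 'tcp_pos': array([0.238, 0.468, 0.256]), 'ee_rot': array([-3.141e+00,  1.000e-03,  1.101e+00]), 'wrist_force': array([-0.008, -0.081,  0.025]), 'torque': array([-0.02 ,  0.03 ,  0.017]), 'gripper_width': np.float64(0.085)}
sleeve1 t 0.83 [ 0.449  0.408 -0.002] [174. 218.]
sleeve1 t 0.69 [0.632 0.523 0.004] [149. 157.]
sleeve1 t 0.61 [ 0.566  0.286 -0.   ] [219. 188.]
sleeve1 s 0.94 [ 0.567  0.286 -0.004] [273. 178.]
sleeve1 s 0.88 [ 0.452  0.409 -0.001] [232. 162.]
sleeve1 s 0.79 [ 0.633  0.522 -0.002] [274. 139.]
sleeve1 s 0.61 [ 0.376  0.102 -0.   ] [226. 222.]
wedge1 t 0.95 [0.428 0.26  0.002] [220. 231.]
wedge1 t 0.89 [ 0.569 -0.287 -0.001] [400. 211.]
wedge1 t 0.83 [ 0.454 -0.397 -0.002] [432. 252.]
wedge1 t 0.74 [0.578 0.414 0.003] [180. 178.]
wedge1 s 0.82 [ 0.433  0.26  -0.003] [235. 188.]
wedge1 s 0.81 [ 0.576
[... 877 characters left out ...]
[ 0.76   0.105 -0.   ] [284. 137.]
oil_bottle t 0.74 [ 0.767  0.207 -0.   ] [254. 131.]
oil_bottle t 0.23 [0.566 0.288 0.   ] [218. 187.]
oil_bottle s 0.93 [0.758 0.101 0.004] [347. 201.]
oil_bottle s 0.33 [ 0.618 -0.272  0.016] [353. 302.]
grease_tin t 0.8 [ 0.768  0.209 -0.002] [253. 131.]
grease_tin t 0.69 [ 0.403 -0.408  0.011] [436. 269.]
grease_tin s 0.66 [0.767 0.208 0.005] [338. 180.]
grease_tin s 0.62 [ 0.434  0.26  -0.001] [235. 188.]
offcut t 0.64 [ 0.706  0.008 -0.001] [312. 157.]
offcut t 0.35 [ 0.572 -0.292  0.004] [402. 210.]
offcut s 0.66 [0.705 0.005 0.001] [343. 224.]
parallel_block t 0.68 [0.297 0.381 0.002] [173. 268.]
parallel_block s 0.72 [0.295 0.381 0.001] [188. 172.]
```

Run:
```python
import cv2
for n in 'ts':
    i=cv2.imread(f'pics/{n}0.png'); cv2.imwrite(f'pics/{n}0b.png',cv2.resize(i,(800,600),interpolation=cv2.INTER_CUBIC))
```

```text
(no output)
```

View pics/t0b.png

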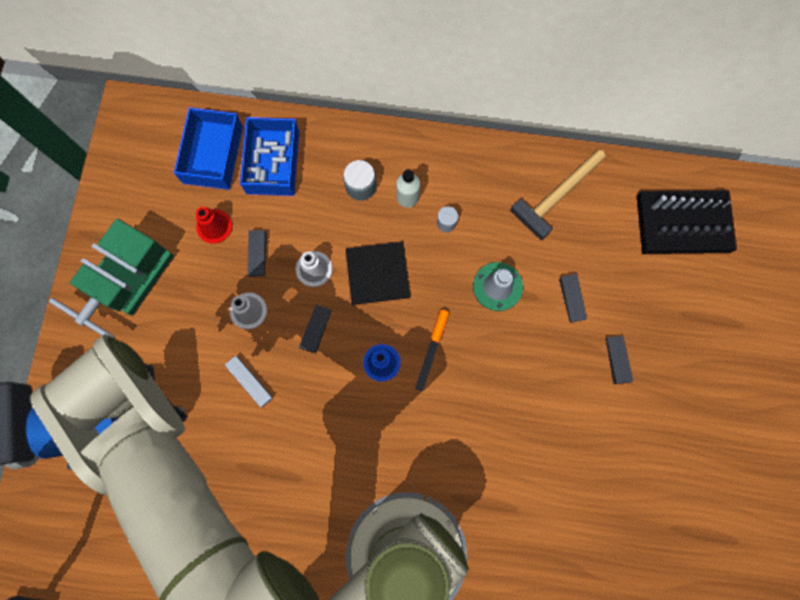

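View pics/s0b.png

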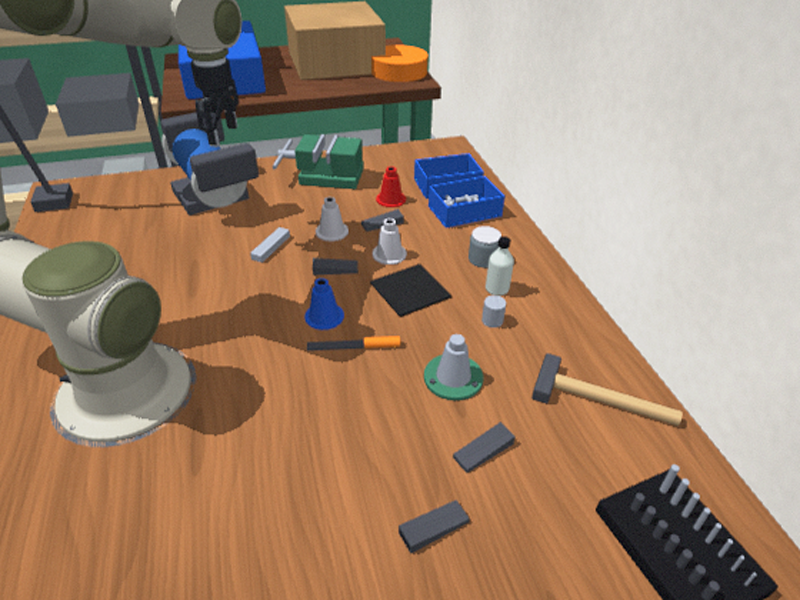

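The pictures show two aluminium sleeves, at (248,308) and (313,267) in the 800 px top view. The red look-alike at (212,223) and the blue one at (381,362) are to be left alone. The arbor is at (498,285), the pad at (378,272), and the wedges at (257,252), (315,328), (573,297) and (619,358). The parallel block at (248,380), light grey, is also not part of the job.

```bash
cat >> h.py <<'E'
def rect(p,mask,z):
    ys,xs=np.nonzero(mask); P=np.array([ray(p,(x,y),z)[:2] for x,y in zip(xs,ys)],np.float32)
    (c,s,a)=cv2.minAreaRect(P*1000); 
    if s[0]<s[1]: a+=90; s=s[::-1]
    return np.array(c)/1000,np.array(s),(a+90)%180-90
def crop(p,u,v,r=22,k=9):
    u,v=int(u),int(v); c=p['color'][max(v-r,0):v+r,max(u-r,0):u+r,::-1]; return cv2.resize(c,(2*r*k,2*r*k),interpolation=cv2.INTER_CUBIC)
E
python3 - <<'E'
from h import *
t=snap('top'); s=snap('side')
for n,z in (('wedge1',.012),('pad',.008)):
  for q,p in (('t',t),('s',s)):
    for d in env.masks_of(p,n):
        if d['pixels'].sum()>20:
            c,sz,a=rect(p,d['pixels'],z); print(n,q,round(d['confidence'],2),c.round(3),sz.round(),round(a,1),d['pixels'].sum())
W=[(.43,.26),(.577,.414),(.572,-.287),(.454,-.395)]
rows=[]
for p in (t,s):
    rows.append(np.hstack([crop(p,*proj(p,(*w,.01))[0],r=20,k=5) for w in W]))
cv2.imwrite('pics/w.png',np.vstack(rows))
E
```

```text
wedge1 t 0.72 [0.431 0.257] [100.  39.] -9.0 385
wedge1 t 0.68 [0.583 0.413] [105.  44.] 7.9 416
wedge1 t 0.65 [ 0.455 -0.394] [100.  41.] 14.0 441
wedge1 t 0.64 [ 0.574 -0.287] [101.  39.] 16.4 376
wedge1 s 0.71 [0.582 0.408] [115.  56.] 17.8 211
wedge1 s 0.67 [ 0.453 -0.397] [102.  42.] 12.0 891
wedge1 s 0.64 [ 0.576 -0.29 ] [111.  44.] 21.8 712
wedge1 s 0.57 [0.43  0.258] [105.  64.] -14.4 349
pad t 0.72 [0.574 0.143] [131. 130.] 15.1 1645
pad s 0.8 [0.574 0.138] [133. 131.] -75.9 1137
```

View pics/w.png

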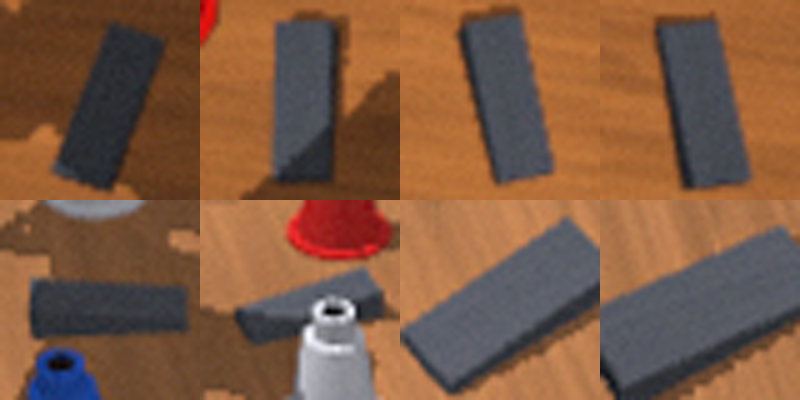

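```bash
cat >> h.py <<'E'
def go(*xyz,yaw=None):
    o=env.get_obs(); y=o['ee_rot'][2]; d=np.array(xyz)-o['tcp_pos']
    if yaw is not None:
        s=(yaw-y+np.pi/2)%np.pi-np.pi/2; print('spin',round(-np.degrees(s)/45,3)); y+=s
    c,s=np.cos(y),np.sin(y)
    print('off',np.round(np.array([c*d[0]+s*d[1],s*d[0]-c*d[1],-d[2]])/.25,3),'pos',np.round(o['tcp_pos'],4),'rot',np.round(o['ee_rot'],3),'F',np.round(o['wrist_force'],2),'t',round(float(o['clock']),2),'w',round(float(o['gripper_width']),4),'j',np.round(o['joints'],2))
E
python3 -c "
from h import *
go(.5665,.286,.17)"
```

```text
off [-0.054  1.503  0.345] pos [0.2377 0.4681 0.2563] rot [ 3.142 -0.     1.101] F [ 0.47  0.15 -0.43] t 1.5 w 0.0856 j [ 0.88  0.31  1.5   0.    1.33 -0.22]
```

>>> {"fn": "carry_out", "kwargs": {
  "targets": [
    {"offset": [-0.007, 0.188, 0.04]},
    {"offset": [-0.007, 0.188, 0.04]},
    {"offset": [-0.007, 0.188, 0.04]},
    {"offset": [-0.007, 0.188, 0.04]},
    {"offset": [-0.007, 0.188, 0.04]},
    {"offset": [-0.007, 0.188, 0.04]},
    {"offset": [-0.006, 0.188, 0.04]},
    {"offset": [-0.006, 0.187, 0.04]},
    {"offset": [0, 0, 0]},
    {"offset": [0, 0, 0]}
  ],
  "grip": -1
}}

```text
validation failed for argument at $.ta...
```

Run:
```python
from h import *
go(.5665,.286,.105)
t=snap('top'); s=snap('side')
a=crop(s,*proj(s,(.5665,.286,.1))[0],r=35,k=8); b=crop(t,*proj(t,(.45,.4,.05))[0],r=35,k=8)
cv2.imwrite('pics/b1.png',cv2.resize(np.hstack([a,b]),(800,400)))
for n in ['sleeve1','wedge1_thick','arbor','pad']:
  for q,p in (('t',t),('s',s)):
    for d in env.spot_point(p,n): print(n,q,round(d['confidence'],2),np.round(d['centre'],3))
```

```text
off [-0.054  1.503  0.605] pos [0.2377 0.4681 0.2563] rot [ 3.142 -0.     1.101] F [ 0.47  0.15 -0.43] t 1.5 w 0.0856 j [ 0.88  0.31  1.5   0.    1.33 -0.22]
sleeve1 t 0.88 [0.564 0.287 0.002]
sleeve1 t 0.84 [0.633 0.525 0.002]
sleeve1 t 0.79 [ 0.382  0.105 -0.001]
sleeve1 t 0.56 [ 0.447  0.406 -0.007]
sleeve1 s 0.94 [ 0.63   0.519 -0.001]
sleeve1 s 0.81 [0.564 0.284 0.001]
sleeve1 s 0.63 [ 0.376  0.104 -0.001]
sleeve1 s 0.57 [ 0.455  0.408 -0.003]
wedge1_thick t 0.93 [ 0.622 -0.268  0.007]
wedge1_thick s 0.96 [ 0.621 -0.271  0.017]
arbor t 0.75 [ 0.576 -0.124 -0.002]
arbor s 0.68 [ 0.576 -0.121 -0.005]
pad t 0.95 [ 0.57   0.145 -0.001]
pad s 0.71 [0.574 0.14  0.003]
pad s 0.53 [ 0.455 -0.393  0.   ]
```

View pics/b1.png

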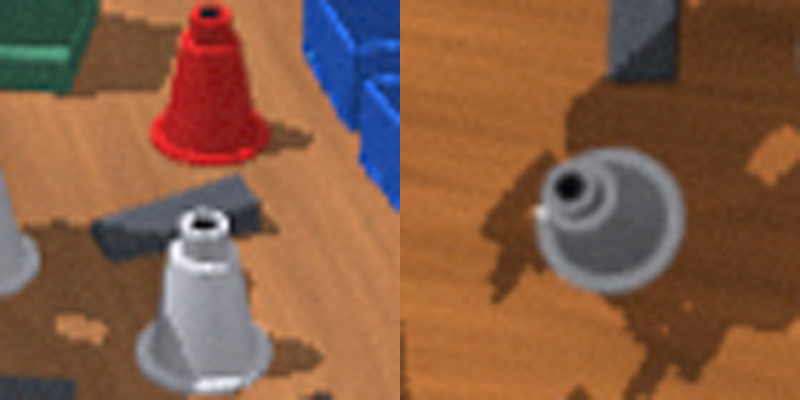

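The close crop confirms aluminium sleeve B (grey), well apart from the red one. The move was refused, probably because "spin" is required, so I'll add it.

>>> {"fn": "carry_out", "kwargs": {
  "targets": [
    {"offset": [-0.007, 0.188, 0.04], "spin": 0},
    {"offset": [-0.007, 0.188, 0.04], "spin": 0},
    {"offset": [-0.007, 0.188, 0.04], "spin": 0},
    {"offset": [-0.007, 0.188, 0.04], "spin": 0},
    {"offset": [-0.007, 0.188, 0.04], "spin": 0},
    {"offset": [-0.007, 0.188, 0.04], "spin": 0},
    {"offset": [-0.006, 0.188, 0.04], "spin": 0},
    {"offset": [-0.006, 0.187, 0.04], "spin": 0},
    {"offset": [0, 0, 0], "spin": 0},
    {"offset": [0, 0, 0], "spin": 0}
  ],
  "grip": -1
}}

```text
clock: 3.25
tcp_pos: [0.5662, 0.2863, 0.1763]
ee_rot: [-3.141, 0.0, 1.101]
wrist_force: [-1.1, 0.0, -0.1]
gripper_width: 0.0853
```

Run:
```python
from h import *
go(.566,.2855,.105)
t=snap('top'); s=snap('side')
a=crop(s,*proj(s,(.5665,.286,.1))[0],r=35,k=8); b=crop(t,*proj(t,(.566,.2855,.1))[0],r=35,k=8)
cv2.imwrite('pics/b2.png',cv2.resize(np.hstack([a,b]),(800,400)))
```

```text
off [-0.003  0.001  0.285] pos [0.5662 0.2863 0.1763] rot [-3.141  0.     1.101] F [-1.12  0.01 -0.09] t 3.25 w 0.0853 j [ 0.28  0.62  1.25  0.    1.28 -0.82]
```

View pics/b2.png

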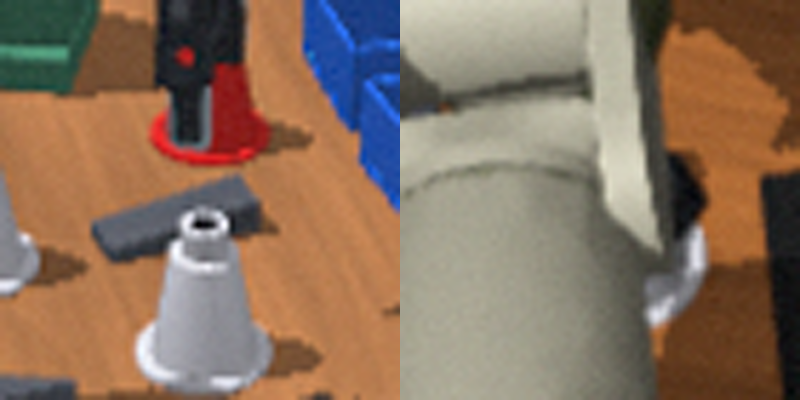

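>>> {"fn": "carry_out", "kwargs": {
  "targets": [
    {"offset": [-0.003, 0.001, 0.1], "spin": 0},
    {"offset": [0, 0, 0.1], "spin": 0},
    {"offset": [0, 0, 0.08], "spin": 0},
    {"offset": [0, 0, 0.021], "spin": 0},
    {"offset": [0, 0, 0], "spin": 0},
    {"offset": [0, 0, 0], "spin": 0}
  ]
}}

```text
clock: 4.1
tcp_pos: [0.5668, 0.2855, 0.1022]
ee_rot: [3.14, -0.001, 1.101]
wrist_force: [0.4, -0.1, 0.5]
gripper_width: 0.0855
```

>>> {"fn": "carry_out", "kwargs": {
  "targets": [
    {"offset": [0, 0, 0], "spin": 0},
    {"offset": [0, 0, 0], "spin": 0},
    {"offset": [0, 0, 0], "spin": 0},
    {"offset": [0, 0, 0], "spin": 0},
    {"offset": [0, 0, 0], "spin": 0},
    {"offset": [0, 0, 0], "spin": 0},
    {"offset": [0, 0, 0], "spin": 0},
    {"offset": [0, 0, 0], "spin": 0}
  ],
  "grip": 1
}}

```text
clock: 5.1
tcp_pos: [0.5666, 0.2853, 0.1012]
ee_rot: [3.141, -0.0, 1.101]
wrist_force: [0.9, 0.9, 2.7]
gripper_width: 0.0245
```

Run:
```python
from h import *
go(.5765,-.122,.29)
s=snap('side')
cv2.imwrite('pics/b3.png',crop(s,*proj(s,(.5665,.286,.06))[0],r=35,k=8))
for d in env.spot_point(s,'sleeve1'): print(round(d['confidence'],2),np.round(d['centre'],3))
```

```text
off [-1.435  0.773 -0.755] pos [0.5666 0.2853 0.1012] rot [ 3.141 -0.     1.101] F [0.89 0.9  2.67] t 5.1 w 0.0245 j [ 0.28  0.7   1.32  0.    1.12 -0.82]
0.87 [ 0.45   0.409 -0.002]
0.63 [ 0.436  0.257 -0.001]
0.57 [ 0.565  0.29  -0.002]
0.48 [0.633 0.519 0.   ]
```

View pics/b3.png

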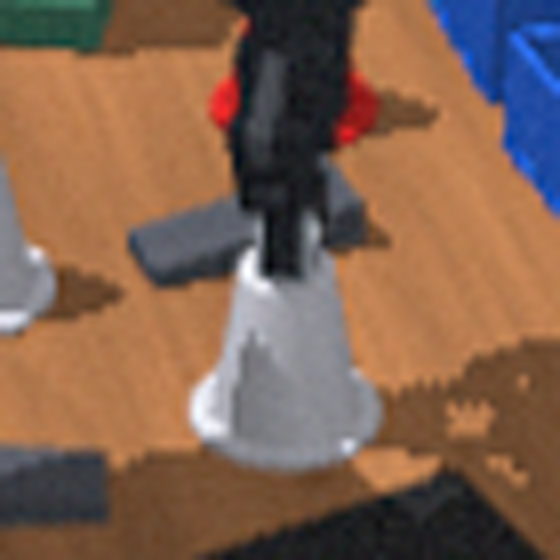

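>>> {"fn": "carry_out", "kwargs": {
  "targets": [
    {"offset": [0, 0, -0.03], "spin": 0},
    {"offset": [0, 0, -0.12], "spin": 0},
    {"offset": [0, 0, -0.15], "spin": 0},
    {"offset": [0, 0, -0.15], "spin": 0},
    {"offset": [0, 0, -0.15], "spin": 0},
    {"offset": [0, 0, -0.1], "spin": 0},
    {"offset": [0, 0, -0.05], "spin": 0},
    {"offset": [0, 0, 0], "spin": 0}
  ]
}}

```text
clock: 6.2
tcp_pos: [0.5665, 0.2851, 0.2886]
ee_rot: [3.142, 0.0, 1.101]
wrist_force: [-1.4, 0.7, -0.7]
gripper_width: 0.0244
```

>>> {"fn": "carry_out", "kwargs": {
  "targets": [
    {"offset": [-0.085, 0.043, 0], "spin": 0},
    {"offset": [-0.17, 0.09, 0], "spin": 0},
    {"offset": [-0.17, 0.09, 0], "spin": 0},
    {"offset": [-0.17, 0.09, 0], "spin": 0},
    {"offset": [-0.17, 0.09, 0], "spin": 0},
    {"offset": [-0.17, 0.1, 0], "spin": 0},
    {"offset": [-0.17, 0.09, 0], "spin": 0},
    {"offset": [-0.17, 0.09, 0], "spin": 0},
    {"offset": [-0.11, 0.06, 0], "spin": 0},
    {"offset": [-0.05, 0.03, 0], "spin": 0}
  ]
}}

```text
clock: 7.45
tcp_pos: [0.576, -0.1235, 0.2871]
ee_rot: [-3.139, 0.0, 1.099]
wrist_force: [-0.6, 0.2, -2.0]
gripper_width: 0.0245
```

Run:
```python
from h import *
go(.5765,-.122,.29)
t=snap('top'); s=snap('side')
a=crop(s,*proj(s,(.5765,-.122,.12))[0],r=60,k=6); b=crop(t,*proj(t,(.5765,-.122,.1))[0],r=60,k=6)
cv2.imwrite('pics/b4.png',cv2.resize(np.hstack([a,b]),(800,400)))
for n in ['sleeve1','wedge1_thick','arbor','pad']:
  for q,p in (('t',t),('s',s)):
    for d in env.spot_point(p,n): print(n,q,round(d['confidence'],2),np.round(d['centre'],3))
for y in (t,s): print(proj(y,[(.5765,-.122,z) for z in (.01,.1)]).round(1).tolist())
```

```text
off [ 0.006 -0.001 -0.012] pos [ 0.576  -0.1235  0.2871] rot [-3.139  0.     1.099] F [-0.63  0.17 -2.  ] t 7.45 w 0.0245 j [-0.41  0.44  1.24 -0.    1.47 -1.51]
sleeve1 t 0.84 [ 0.381  0.105 -0.002]
sleeve1 t 0.76 [0.631 0.526 0.003]
sleeve1 t 0.56 [ 0.298  0.379 -0.002]
sleeve1 s 0.94 [ 0.45   0.408 -0.002]
sleeve1 s 0.9 [ 0.632  0.522 -0.003]
sleeve1 s 0.84 [ 0.572 -0.124  0.183]
sleeve1 s 0.71 [0.377 0.104 0.   ]
wedge1_thick t 0.74 [0.577 0.409 0.002]
wedge1_thick t 0.69 [ 0.618 -0.269  0.01 ]
arbor s 0.91 [ 0.573 -0.125 -0.005]
arbor s 0.26 [0.768 0.211 0.005]
pad t 0.64 [ 0.405 -0.409  0.011]
pad t 0.6 [0.569 0.144 0.001]
pad s 0.73 [0.572 0.143 0.002]
[[348.2, 200.6], [352.7, 193.6]]
[[315.9, 261.3], [318.4, 236.6]]
```

View pics/b4.png

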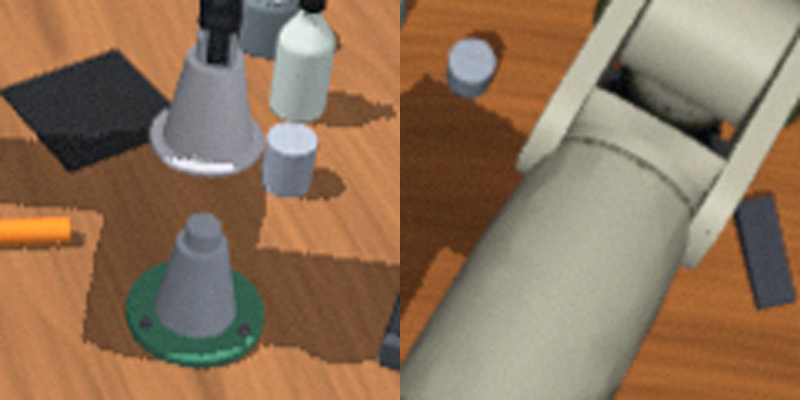

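```bash
cat >> h.py <<'E'
from scipy.optimize import least_squares
def hullfit(p,m,z,r,back=False):
    ys,xs=np.nonzero(m); P=np.array([ray(p,(x,y),z)[:2] for x,y in zip(xs,ys)],np.float32)
    h=cv2.convexHull(P).reshape(-1,2)
    R=cv2.Rodrigues(p['rvec'])[0]; c=(-R.T@p['tvec'].reshape(3))[:2]
    if not back:  # keep the half facing the camera (base edge)
        k=c-h.mean(0); k/=np.linalg.norm(k); 
        near=h[np.argmax(h@k)]; h=h[(h-near)@k>-.8*r]
    f=least_squares(lambda q:np.hypot(*(h-q).T)-r,h.mean(0),loss='soft_l1',f_scale=.001)
    return f.x.round(4),round(float(np.abs(f.fun).mean()*1000),2),len(h)
E
python3 - <<'E'
from h import *
for n,v in (('t0','top'),('s0','side')):
    i=cv2.imread(f'pics/{n}.png'); p=snap(v)
    h=cv2.cvtColor(i,cv2.COLOR_BGR2HSV); m=cv2.inRange(h,(45,80,30),(90,255,255))>0
    u=proj(p,(.576,-.122,.01))[0]; Y,X=np.mgrid[:420,:560]; m&=np.hypot(X-u[0],Y-u[1])<45
    print(v,m.sum(),hullfit(p,m,.010,.055,True),hullfit(p,m,.005,.055,True))
    if v=='side':
        for d in env.masks_of(p,'sleeve1'):
            ys,xs=np.nonzero(d['pixels']); print(xs.mean().round(),ys.mean().round(),len(xs),[hullfit(p,d['pixels'],z,.04) for z in (.002,.188)])
E
```

```text
top 536 (array([ 0.5789, -0.1221]), 1.52, 32) (array([ 0.5796, -0.1221]), 1.38, 34)
side 540 (array([ 0.5767, -0.1281]), 0.88, 31) (array([ 0.5791, -0.1239]), 1.01, 30)
273.0 132.0 383 [(array([0.6299, 0.5228]), 0.85, 11), (array([0.5549, 0.2261]), 2.05, 11)]
232.0 155.0 472 [(array([0.4526, 0.4099]), 0.9, 13), (array([0.4124, 0.1418]), 2.59, 13)]
226.0 215.0 642 [(array([0.3793, 0.1046]), 0.51, 14), (array([ 0.3601, -0.095 ]), 2.8, 16)]
321.0 204.0 914 [(array([0.658 , 0.0696]), 2.4, 12), (array([ 0.5744, -0.1217]), 0.86, 13)]
339.0 312.0 764 [(array([ 0.5639, -0.2891]), 2.9, 9), (array([ 0.5067, -0.4032]), 4.77, 11)]
```

>>> {"fn": "carry_out", "kwargs": {
  "targets": [
    {"offset": [0.004, 0.003, 0.1], "spin": 0},
    {"offset": [0, 0, 0.12], "spin": 0},
    {"offset": [0, 0, 0.12], "spin": 0},
    {"offset": [0, 0, 0.1], "spin": 0},
    {"offset": [0, 0, 0.05], "spin": 0},
    {"offset": [0, 0, 0.016], "spin": 0},
    {"offset": [0, 0, 0], "spin": 0},
    {"offset": [0, 0, 0], "spin": 0}
  ]
}}

```text
clock: 9.1
tcp_pos: [0.5778, -0.1217, 0.1629]
ee_rot: [3.14, -0.0, 1.101]
wrist_force: [-0.5, -0.1, -1.4]
gripper_width: 0.0248
```

>>> {"fn": "carry_out", "kwargs": {
  "targets": [
    {"offset": [0, 0, 0.02], "spin": 0},
    {"offset": [0, 0, 0.02], "spin": 0},
    {"offset": [0, 0, 0], "spin": 0},
    {"offset": [0, 0, 0], "spin": 0},
    {"offset": [0, 0, 0], "spin": 0}
  ]
}}

```text
clock: 9.72
tcp_pos: [0.5777, -0.1216, 0.1521]
ee_rot: [3.141, -0.0, 1.101]
wrist_force: [1.8, 0.6, -2.5]
gripper_width: 0.0246
```

>>> {"fn": "carry_out", "kwargs": {
  "targets": [
    {"offset": [0, 0, 0.01], "spin": 0},
    {"offset": [0, 0, 0.01], "spin": 0},
    {"offset": [0, 0, 0], "spin": 0},
    {"offset": [0, 0, 0], "spin": 0}
  ]
}}

```text
clock: 10.22
tcp_pos: [0.5777, -0.1216, 0.147]
ee_rot: [3.141, -0.0, 1.101]
wrist_force: [4.5, 0.5, -2.6]
gripper_width: 0.0242
```

Run:
```python
from h import *
go(.5785,-.123,.142)
for _ in range(5): snap('side'); print(env.get_obs()['wrist_force'].round(1),env.get_obs()['torque'].round(2))
```

```text
off [-0.004  0.005  0.02 ] pos [ 0.5777 -0.1216  0.147 ] rot [ 3.141 -0.     1.101] F [ 4.5   0.49 -2.55] t 10.22 w 0.0242 j [-0.41  0.55  1.43  0.    1.15 -1.51]
[ 4.9  0.6 -2.8] [ 0.11 -0.96  0.06]
[ 4.4  1.3 -2.1] [ 0.1  -0.95 -0.01]
[ 4.4  0.3 -2.4] [ 0.08 -0.98 -0.01]
[ 4.3  1.2 -2.2] [ 0.17 -0.98 -0.02]
[ 5.4  0.7 -2.9] [ 0.09 -0.99  0.02]
```

>>> {"fn": "carry_out", "kwargs": {
  "targets": [
    {"offset": [0.004, 0.007, 0], "spin": 0},
    {"offset": [0, 0, 0], "spin": 0},
    {"offset": [0, 0, 0], "spin": 0},
    {"offset": [0, 0, 0], "spin": 0}
  ]
}}

```text
clock: 10.98
tcp_pos: [0.5793, -0.1215, 0.1469]
ee_rot: [-3.141, 0.0, 1.101]
wrist_force: [-0.0, -0.1, -1.5]
gripper_width: 0.0247
```

>>> {"fn": "carry_out", "kwargs": {
  "targets": [
    {"offset": [0, 0, 0.012], "spin": 0},
    {"offset": [0, 0, 0], "spin": 0},
    {"offset": [0, 0, 0], "spin": 0},
    {"offset": [0, 0, 0], "spin": 0}
  ]
}}

```text
clock: 11.48
tcp_pos: [0.5795, -0.1215, 0.144]
ee_rot: [-3.142, -0.0, 1.101]
wrist_force: [1.1, -1.5, -1.4]
gripper_width: 0.0248
```

>>> {"fn": "carry_out", "kwargs": {
  "targets": [
    {"offset": [-0.001, 0.003, 0.006], "spin": 0},
    {"offset": [0, 0, 0.004], "spin": 0},
    {"offset": [0, 0, 0], "spin": 0},
    {"offset": [0, 0, 0], "spin": 0},
    {"offset": [0, 0, 0], "spin": 0}
  ]
}}

```text
clock: 12.1
tcp_pos: [0.5801, -0.122, 0.1415]
ee_rot: [-3.141, -0.0, 1.101]
wrist_force: [1.7, 0.6, -2.3]
gripper_width: 0.0246
```

```bash
cat >> h.py <<'E'
def forces(n=5):
    F=[]
    for _ in range(n): env.snapshot('side'); o=env.get_obs(); F.append(np.r_[o['wrist_force'],o['torque']])
    print('F,T',np.mean(F,0).round(2),'pos',o['tcp_pos'].round(4),'t',round(float(o['clock']),1))
E
python3 -c "
from h import *
forces()"
```

```text
F,T [ 1.67  0.56 -2.24  0.2  -0.34 -0.01] pos [ 0.5801 -0.122   0.1415] t 12.3
```

>>> {"fn": "carry_out", "kwargs": {
  "targets": [
    {"offset": [0.001, 0.003, 0.004], "spin": 0},
    {"offset": [0, 0, 0.003], "spin": 0},
    {"offset": [0, 0, 0], "spin": 0},
    {"offset": [0, 0, 0], "spin": 0},
    {"offset": [0, 0, 0], "spin": 0}
  ]
}}

```text
clock: 12.98
tcp_pos: [0.5809, -0.1222, 0.1398]
ee_rot: [-3.142, -0.0, 1.101]
wrist_force: [1.4, 1.2, -0.2]
gripper_width: 0.0246
```

>>> {"fn": "carry_out", "kwargs": {
  "targets": [
    {"offset": [0, 0, 0.004], "spin": 0},
    {"offset": [0, 0, 0], "spin": 0},
    {"offset": [0, 0, 0], "spin": 0},
    {"offset": [0, 0, 0], "spin": 0}
  ]
}}

```text
clock: 13.48
tcp_pos: [0.581, -0.1222, 0.139]
ee_rot: [3.141, -0.0, 1.101]
wrist_force: [1.1, 1.3, 2.3]
gripper_width: 0.0243
```

>>> {"fn": "carry_out", "kwargs": {
  "targets": [
    {"offset": [0, 0, 0], "spin": 0},
    {"offset": [0, 0, 0], "spin": 0},
    {"offset": [0, 0, 0], "spin": 0},
    {"offset": [0, 0, 0], "spin": 0},
    {"offset": [0, 0, 0], "spin": 0},
    {"offset": [0, 0, 0], "spin": 0},
    {"offset": [0, 0, -0.05], "spin": 0},
    {"offset": [0, 0, -0.12], "spin": 0},
    {"offset": [0, 0, -0.12], "spin": 0},
    {"offset": [0, 0, -0.1], "spin": 0}
  ],
  "grip": -1
}}

```text
clock: 14.72
tcp_pos: [0.581, -0.1222, 0.2386]
ee_rot: [3.14, -0.0, 1.101]
wrist_force: [-0.6, 0.0, 0.1]
gripper_width: 0.0854
```

Run:
```python
from h import *
s=snap('side'); t=snap('top')
for q,p in (('t',t),('s',s)):
    for d in env.spot_point(p,'sleeve1'): print(q,round(d['confidence'],2),np.round(d['centre'],3))
for d in env.masks_of(s,'sleeve1'):
    ys,xs=np.nonzero(d['pixels']); print(xs.mean().round(),ys.mean().round(),len(xs),[hullfit(s,d['pixels'],z,.04) for z in (.002,.038)])
go(.451,.409,.2)
cv2.imwrite('pics/b5.png',crop(s,*proj(s,(.5765,-.122,.08))[0],r=40,k=8))
```

```text
t 0.78 [ 0.447  0.41  -0.003]
t 0.76 [ 0.378  0.106 -0.   ]
t 0.61 [0.631 0.525 0.002]
t 0.19 [ 0.404 -0.407  0.014]
s 0.96 [ 0.635  0.52  -0.001]
s 0.9 [ 0.579 -0.119  0.035]
s 0.71 [0.379 0.106 0.002]
s 0.68 [ 0.449  0.408 -0.007]
318.0 248.0 836 [(array([ 0.5923, -0.0929]), 0.69, 14), (array([ 0.5795, -0.1228]), 0.53, 14)]
226.0 214.0 682 [(array([0.3789, 0.1044]), 0.4, 13), (array([0.3741, 0.066 ]), 0.53, 12)]
274.0 132.0 354 [(array([0.6331, 0.528 ]), 1.1, 11), (array([0.6182, 0.4711]), 1.41, 11)]
232.0 155.0 503 [(array([0.4527, 0.4047]), 0.91, 10), (array([0.4455, 0.3528]), 0.52, 10)]
off [ 1.659 -1.424  0.142] pos [ 0.5806 -0.122   0.2356] rot [-3.14   0.     1.101] F [-0.24 -0.18 -0.72] t 14.97 w 0.0853 j [-0.4   0.48  1.31 -0.    1.35 -1.51]
```

View pics/b5.png

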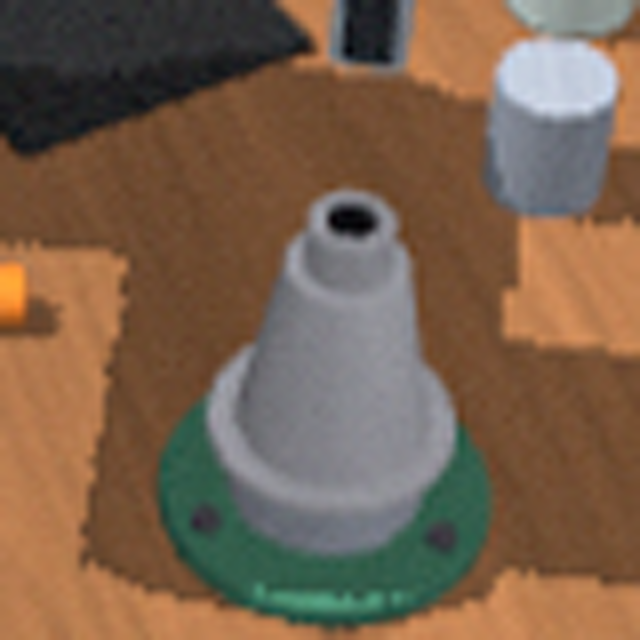

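The first sleeve sits level on the arbor with its flange about 26–28 mm above the seat. Next is sleeve A.

>>> {"fn": "carry_out", "kwargs": {
  "targets": [
    {"offset": [0.08, -0.07, 0], "spin": 0},
    {"offset": [0.14, -0.12, 0], "spin": 0},
    {"offset": [0.14, -0.12, 0], "spin": 0},
    {"offset": [0.14, -0.12, 0], "spin": 0},
    {"offset": [0.14, -0.12, 0], "spin": 0},
    {"offset": [0.14, -0.12, 0], "spin": 0},
    {"offset": [0.14, -0.12, 0], "spin": 0},
    {"offset": [0.14, -0.12, 0], "spin": 0},
    {"offset": [0.14, -0.12, 0], "spin": 0},
    {"offset": [0.14, -0.12, 0], "spin": 0}
  ]
}}

```text
clock: 16.23
tcp_pos: [0.4753, 0.3079, 0.2352]
ee_rot: [-3.14, 0.001, 1.101]
wrist_force: [0.4, -0.7, -0.0]
gripper_width: 0.0855
```

>>> {"fn": "carry_out", "kwargs": {
  "targets": [
    {"offset": [0.14, -0.12, 0.03], "spin": 0},
    {"offset": [0.11, -0.1, 0.08], "spin": 0},
    {"offset": [0.069, -0.054, 0.08], "spin": 0},
    {"offset": [0, 0, 0], "spin": 0},
    {"offset": [0, 0, 0], "spin": 0},
    {"offset": [0, 0, 0], "spin": 0}
  ]
}}

```text
clock: 16.98
tcp_pos: [0.4518, 0.4081, 0.1895]
ee_rot: [3.141, -0.001, 1.1]
wrist_force: [-0.9, -1.1, 0.3]
gripper_width: 0.0853
```

Run:
```python
from h import *
s=snap('side'); t=snap('top')
for q,p in (('t',t),('s',s)):
  for n in ('sleeve1','wedge1_thick'):
    for d in env.spot_point(p,n): print(q,n,round(d['confidence'],2),np.round(d['centre'],3))
for d in env.masks_of(s,'sleeve1'):
    print(hullfit(s,d['pixels'],.002,.04))
go(.4505,.408,.101)
```

```text
t sleeve1 0.93 [ 0.38   0.102 -0.002]
t sleeve1 0.77 [ 0.45   0.408 -0.002]
t sleeve1 0.72 [0.633 0.524 0.001]
t sleeve1 0.62 [ 0.581 -0.122  0.038]
t sleeve1 0.59 [ 0.572 -0.29  -0.   ]
t sleeve1 0.59 [0.576 0.415 0.003]
t wedge1_thick 0.85 [ 0.623 -0.267  0.009]
t wedge1_thick 0.35 [0.769 0.206 0.002]
s sleeve1 0.93 [ 0.578 -0.12   0.036]
s sleeve1 0.66 [ 0.63   0.518 -0.   ]
s sleeve1 0.57 [ 0.452  0.41  -0.004]
s sleeve1 0.56 [ 0.376  0.104 -0.   ]
s wedge1_thick 0.71 [ 0.77   0.211 -0.001]
s wedge1_thick 0.65 [ 0.619 -0.271  0.016]
(array([ 0.5937, -0.0928]), 0.59, 14)
(array([0.3791, 0.1036]), 0.64, 13)
(array([0.4517, 0.4121]), 0.92, 9)
(array([0.6313, 0.516 ]), 1.13, 7)
off [-0.004 -0.002  0.352] pos [0.4513 0.4086 0.1889] rot [ 3.141 -0.     1.101] F [-0.55 -0.54 -0.11] t 17.32 w 0.0852 j [ 0.54  0.55  1.32 -0.    1.27 -0.56]
```

Sleeve A hasn't moved. I'll descend and grip it.

>>> {"fn": "carry_out", "kwargs": {
  "targets": [
    {"offset": [0, 0, 0.1], "spin": 0},
    {"offset": [0, 0, 0.12], "spin": 0},
    {"offset": [0, 0, 0.1], "spin": 0},
    {"offset": [0, 0, 0.032], "spin": 0},
    {"offset": [0, 0, 0], "spin": 0},
    {"offset": [0, 0, 0], "spin": 0}
  ]
}}

```text
clock: 18.08
tcp_pos: [0.4517, 0.4091, 0.102]
ee_rot: [3.141, -0.002, 1.101]
wrist_force: [-0.1, 0.0, 0.5]
gripper_width: 0.0852
```

>>> {"fn": "carry_out", "kwargs": {
  "targets": [
    {"offset": [0, 0, 0], "spin": 0},
    {"offset": [0, 0, 0], "spin": 0},
    {"offset": [0, 0, 0], "spin": 0},
    {"offset": [0, 0, 0], "spin": 0},
    {"offset": [0, 0, 0], "spin": 0},
    {"offset": [0, 0, 0], "spin": 0},
    {"offset": [0, 0, 0], "spin": 0},
    {"offset": [0, 0, 0], "spin": 0}
  ],
  "grip": 1
}}

```text
clock: 19.08
tcp_pos: [0.4514, 0.4089, 0.1011]
ee_rot: [3.141, -0.001, 1.101]
wrist_force: [0.5, 0.1, 5.1]
gripper_width: 0.0247
```

Run:
```python
from h import *
go(.4505,.408,.30);go(.5805,-.122,.30)
```

```text
off [-0.005 -0.001 -0.796] pos [0.4514 0.4089 0.1011] rot [ 3.141e+00 -1.000e-03  1.101e+00] F [0.51 0.07 5.07] t 19.07 w 0.0247 j [ 0.54  0.65  1.41  0.    1.08 -0.56]
off [-1.66   1.422 -0.796] pos [0.4514 0.4089 0.1011] rot [ 3.141e+00 -1.000e-03  1.101e+00] F [0.51 0.07 5.07] t 19.07 w 0.0247 j [ 0.54  0.65  1.41  0.    1.08 -0.56]
```

>>> {"fn": "carry_out", "kwargs": {
  "targets": [
    {"offset": [0, 0, -0.03], "spin": 0},
    {"offset": [0, 0, -0.12], "spin": 0},
    {"offset": [0, 0, -0.16], "spin": 0},
    {"offset": [0, 0, -0.16], "spin": 0},
    {"offset": [0, 0, -0.16], "spin": 0},
    {"offset": [0, 0, -0.12], "spin": 0},
    {"offset": [-0.05, 0.043, -0.046], "spin": 0},
    {"offset": [-0.12, 0.103, 0], "spin": 0},
    {"offset": [-0.14, 0.12, 0], "spin": 0},
    {"offset": [-0.14, 0.12, 0], "spin": 0}
  ]
}}

```text
clock: 20.32
tcp_pos: [0.4861, 0.2623, 0.2985]
ee_rot: [-3.14, 0.002, 1.101]
wrist_force: [0.7, 0.2, -2.3]
gripper_width: 0.0244
```

>>> {"fn": "carry_out", "kwargs": {
  "targets": [
    {"offset": [-0.14, 0.12, 0], "spin": 0},
    {"offset": [-0.14, 0.12, 0], "spin": 0},
    {"offset": [-0.14, 0.12, 0], "spin": 0},
    {"offset": [-0.14, 0.12, 0], "spin": 0},
    {"offset": [-0.14, 0.12, 0], "spin": 0},
    {"offset": [-0.14, 0.12, 0], "spin": 0},
    {"offset": [-0.14, 0.12, 0], "spin": 0},
    {"offset": [-0.12, 0.103, 0], "spin": 0},
    {"offset": [-0.08, 0.069, 0], "spin": 0},
    {"offset": [-0.03, 0.024, 0], "spin": 0}
  ]
}}

```text
clock: 21.58
tcp_pos: [0.5796, -0.124, 0.2984]
ee_rot: [-3.139, 0.0, 1.099]
wrist_force: [-1.2, 0.7, -1.6]
gripper_width: 0.0245
```

>>> {"fn": "carry_out", "kwargs": {
  "targets": [
    {"offset": [0, 0, 0], "spin": 0},
    {"offset": [0, 0, 0], "spin": 0},
    {"offset": [0, 0, 0], "spin": 0}
  ]
}}

```text
clock: 21.95
tcp_pos: [0.5802, -0.1213, 0.3]
ee_rot: [3.141, -0.0, 1.102]
wrist_force: [0.6, 0.8, -2.2]
gripper_width: 0.0243
```

Run:
```python
from h import *
go(.5805,-.122,.19)
forces(2)
s=snap('side')
cv2.imwrite('pics/b6.png',crop(s,*proj(s,(.5765,-.122,.12))[0],r=60,k=6))
for d in env.masks_of(s,'sleeve1'):
    ys,xs=np.nonzero(d['pixels']); print(xs.mean().round(),ys.mean().round(),len(xs),[hullfit(s,d['pixels'],z,.04) for z in (.002,.038,.2)])
# all sleeves elsewhere
t=snap('top')
for q,p in (('t',t),('s',s)):
  for d in env.spot_point(p,'sleeve1'): print(q,round(d['confidence'],2),np.round(d['centre'],3))
```

```text
off [-0.002  0.002  0.44 ] pos [ 0.5802 -0.1213  0.3   ] rot [ 3.141 -0.     1.102] F [ 0.65  0.8  -2.2 ] t 21.95 w 0.0243 j [-0.4   0.44  1.2   0.    1.5  -1.51]
F,T [ 0.13 -0.13 -1.75  0.    0.02 -0.03] pos [ 0.5803 -0.1216  0.2999] t 22.1
324.0 200.0 898 [(array([0.6707, 0.0878]), 1.92, 11), (array([0.6545, 0.0502]), 1.55, 9), (array([ 0.5807, -0.1203]), 0.64, 16)]
318.0 248.0 819 [(array([ 0.592 , -0.0923]), 0.46, 15), (array([ 0.5786, -0.1221]), 0.56, 15), (array([ 0.5225, -0.2581]), 2.33, 14)]
274.0 132.0 403 [(array([0.6312, 0.521 ]), 0.97, 9), (array([0.6165, 0.4634]), 0.9, 7), (array([0.5483, 0.2086]), 2.85, 11)]
227.0 215.0 621 [(array([0.3821, 0.1038]), 2.05, 9), (array([0.3802, 0.0654]), 2.48, 12), (array([ 0.3643, -0.1102]), 3.87, 14)]
t 0.89 [0.629 0.525 0.001]
t 0.69 [ 0.378  0.106 -0.   ]
s 0.87 [0.634 0.519 0.001]
s 0.76 [0.377 0.106 0.001]
s 0.6 [ 0.578 -0.12   0.036]
```

View pics/b6.png

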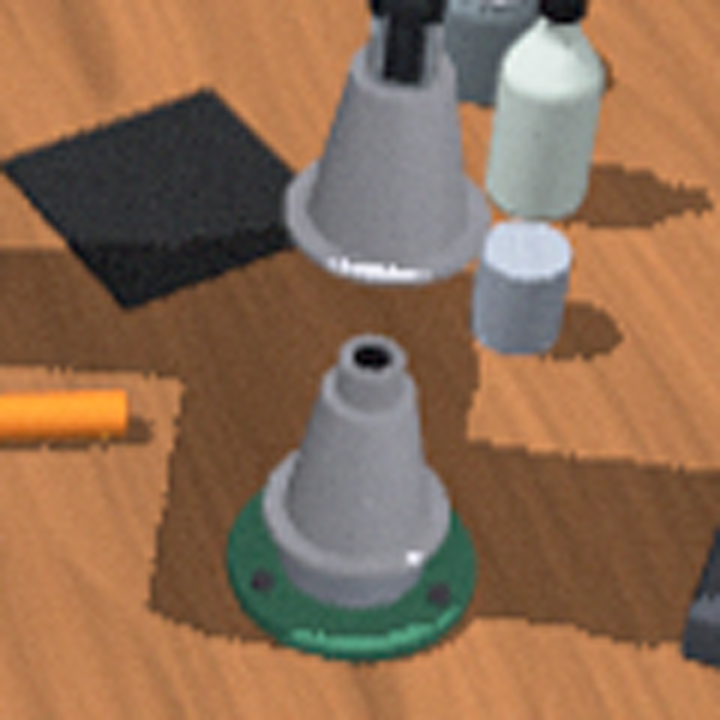

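>>> {"fn": "carry_out", "kwargs": {
  "targets": [
    {"offset": [-0.007, -0.002, 0.08], "spin": 0},
    {"offset": [0, 0, 0.1], "spin": 0},
    {"offset": [0, 0, 0.12], "spin": 0},
    {"offset": [0, 0, 0.1], "spin": 0},
    {"offset": [0, 0, 0.04], "spin": 0},
    {"offset": [0, 0, 0], "spin": 0},
    {"offset": [0, 0, 0], "spin": 0},
    {"offset": [0, 0, 0], "spin": 0}
  ]
}}

```text
clock: 23.3
tcp_pos: [0.5794, -0.1236, 0.1907]
ee_rot: [3.14, -0.0, 1.101]
wrist_force: [-0.1, -0.5, -0.1]
gripper_width: 0.0243
```

>>> {"fn": "carry_out", "kwargs": {
  "targets": [
    {"offset": [0, 0, 0.02], "spin": 0},
    {"offset": [0, 0, 0.016], "spin": 0},
    {"offset": [0, 0, 0], "spin": 0},
    {"offset": [0, 0, 0], "spin": 0},
    {"offset": [0, 0, 0], "spin": 0}
  ]
}}

```text
clock: 23.92
tcp_pos: [0.5792, -0.1236, 0.1809]
ee_rot: [3.141, -0.0, 1.101]
wrist_force: [0.4, 0.7, -2.3]
gripper_width: 0.0241
```

```bash
python3 -c "
from h import *
forces(2)"
```

```text
F,T [ 0.01 -0.58 -1.89  0.01 -0.02 -0.01] pos [ 0.5791 -0.1235  0.1809] t 24.0
```

No contact yet. I'll go on down in small steps.

>>> {"fn": "carry_out", "kwargs": {
  "targets": [
    {"offset": [0, 0, 0.016], "spin": 0},
    {"offset": [0, 0, 0.012], "spin": 0},
    {"offset": [0, 0, 0], "spin": 0},
    {"offset": [0, 0, 0], "spin": 0},
    {"offset": [0, 0, 0], "spin": 0}
  ]
}}

```text
clock: 24.65
tcp_pos: [0.5791, -0.1235, 0.1739]
ee_rot: [3.141, 0.0, 1.101]
wrist_force: [0.4, -0.5, -1.9]
gripper_width: 0.0243
```

```bash
python3 -c "
from h import *
forces(2)"
```

```text
F,T [ 0.25  0.59 -1.77 -0.06 -0.01  0.01] pos [ 0.5791 -0.1235  0.1739] t 24.8
```

>>> {"fn": "carry_out", "kwargs": {
  "targets": [
    {"offset": [0.001, 0, 0.008], "spin": 0},
    {"offset": [0, 0, 0.008], "spin": 0},
    {"offset": [0, 0, 0], "spin": 0},
    {"offset": [0, 0, 0], "spin": 0},
    {"offset": [0, 0, 0], "spin": 0}
  ]
}}

```text
clock: 25.38
tcp_pos: [0.5792, -0.1233, 0.1699]
ee_rot: [3.142, -0.0, 1.101]
wrist_force: [-0.0, 0.2, -1.2]
gripper_width: 0.0243
```

```bash
python3 -c "
from h import *
forces(2)"
```

```text
F,T [ 0.03  0.29 -1.28 -0.02 -0.    0.02] pos [ 0.5792 -0.1233  0.1698] t 25.5
```

>>> {"fn": "carry_out", "kwargs": {
  "targets": [
    {"offset": [0.001, 0, 0.006], "spin": 0},
    {"offset": [0, 0, 0.004], "spin": 0},
    {"offset": [0, 0, 0], "spin": 0},
    {"offset": [0, 0, 0], "spin": 0},
    {"offset": [0, 0, 0], "spin": 0}
  ]
}}

```text
clock: 26.1
tcp_pos: [0.5793, -0.1231, 0.1673]
ee_rot: [3.142, 0.0, 1.101]
wrist_force: [-0.0, -0.1, -2.6]
gripper_width: 0.0243
```

>>> {"fn": "carry_out", "kwargs": {
  "targets": [
    {"offset": [0, 0, 0.004], "spin": 0},
    {"offset": [0, 0, 0], "spin": 0},
    {"offset": [0, 0, 0], "spin": 0},
    {"offset": [0, 0, 0], "spin": 0}
  ]
}}

```text
clock: 26.6
tcp_pos: [0.5793, -0.1231, 0.1663]
ee_rot: [3.142, 0.0, 1.101]
wrist_force: [0.2, 0.9, -2.4]
gripper_width: 0.0242
```

```bash
python3 -c "
from h import *
forces(2)"
```

```text
F,T [-0.19  0.29 -1.61  0.02  0.01  0.02] pos [ 0.5793 -0.1231  0.1663] t 26.7
```

>>> {"fn": "carry_out", "kwargs": {
  "targets": [
    {"offset": [0, 0, 0.004], "spin": 0},
    {"offset": [0, 0, 0.002], "spin": 0},
    {"offset": [0, 0, 0], "spin": 0},
    {"offset": [0, 0, 0], "spin": 0},
    {"offset": [0, 0, 0], "spin": 0}
  ]
}}

```text
clock: 27.32
tcp_pos: [0.5793, -0.1231, 0.1648]
ee_rot: [3.142, 0.0, 1.101]
wrist_force: [0.8, -0.1, -1.4]
gripper_width: 0.0246
```

```bash
python3 -c "
from h import *
forces(2)"
```

```text
F,T [ 0.77 -0.35 -0.81 -0.09 -0.05  0.02] pos [ 0.5793 -0.1231  0.1648] t 27.4
```

>>> {"fn": "carry_out", "kwargs": {
  "targets": [
    {"offset": [0, 0, 0.003], "spin": 0},
    {"offset": [0, 0, 0], "spin": 0},
    {"offset": [0, 0, 0], "spin": 0},
    {"offset": [0, 0, 0], "spin": 0}
  ]
}}

```text
clock: 27.92
tcp_pos: [0.5793, -0.1232, 0.1641]
ee_rot: [3.141, 0.0, 1.101]
wrist_force: [0.8, -1.1, -1.6]
gripper_width: 0.0242
```

```bash
python3 -c "
from h import *
forces(2)"
```

```text
F,T [ 0.46 -1.24 -1.72 -0.26 -0.05 -0.01] pos [ 0.5793 -0.1231  0.1641] t 28.0
```

>>> {"fn": "carry_out", "kwargs": {
  "targets": [
    {"offset": [-0.001, 0.001, 0.003], "spin": 0},
    {"offset": [0, 0, 0], "spin": 0},
    {"offset": [0, 0, 0], "spin": 0},
    {"offset": [0, 0, 0], "spin": 0}
  ]
}}

```text
clock: 28.52
tcp_pos: [0.5795, -0.1234, 0.1635]
ee_rot: [3.141, -0.0, 1.101]
wrist_force: [0.8, 0.3, 1.4]
gripper_width: 0.0244
```

```bash
python3 -c "
from h import *
forces(2)"
```

```text
F,T [ 0.68  0.05  1.74 -0.01 -0.06 -0.01] pos [ 0.5795 -0.1234  0.1635] t 28.6
```

The second sleeve is resting: Fz went from −1.7 to +1.7 N. I'll release it.

>>> {"fn": "carry_out", "kwargs": {
  "targets": [
    {"offset": [0, 0, 0], "spin": 0},
    {"offset": [0, 0, 0], "spin": 0},
    {"offset": [0, 0, 0], "spin": 0},
    {"offset": [0, 0, 0], "spin": 0},
    {"offset": [0, 0, 0], "spin": 0},
    {"offset": [0, 0, 0], "spin": 0},
    {"offset": [0, 0, -0.05], "spin": 0},
    {"offset": [0, 0, -0.12], "spin": 0},
    {"offset": [0, 0, -0.12], "spin": 0},
    {"offset": [0, 0, -0.1], "spin": 0}
  ],
  "grip": -1
}}

```text
clock: 29.88
tcp_pos: [0.5795, -0.1234, 0.2631]
ee_rot: [3.14, -0.0, 1.101]
wrist_force: [0.5, 0.4, -0.1]
gripper_width: 0.0855
```

Run:
```python
from h import *
s=snap('side'); t=snap('top')
for q,p in (('t',t),('s',s)):
    for n in ('sleeve1','wedge1_thick','wedge1'):
        for d in env.spot_point(p,n): print(q,n,round(d['confidence'],2),np.round(d['centre'],3))
for d in env.masks_of(s,'sleeve1'):
    ys,xs=np.nonzero(d['pixels']); print(xs.mean().round(),ys.mean().round(),len(xs),hullfit(s,d['pixels'],.063,.04))
go(.573,-.287,.15)
a=cv2.resize(crop(s,*proj(s,(.5765,-.122,.08))[0],r=40,k=8),(400,400))
b=cv2.resize(crop(s,*proj(s,(.58,.412,.01))[0],r=22,k=8),(400,400))
cv2.imwrite('pics/b7.png',np.hstack([a,b]))
```

```text
t sleeve1 0.65 [ 0.379  0.104 -0.001]
t sleeve1 0.56 [0.629 0.526 0.002]
t sleeve1 0.4 [ 0.407 -0.403  0.012]
t wedge1_thick 0.88 [ 0.623 -0.266  0.007]
t wedge1 0.92 [ 0.453 -0.397 -0.001]
t wedge1 0.76 [ 0.568 -0.288  0.002]
t wedge1 0.68 [ 0.43   0.259 -0.001]
s sleeve1 0.88 [0.378 0.103 0.003]
s sleeve1 0.88 [ 0.631  0.521 -0.   ]
s sleeve1 0.57 [ 0.579 -0.121  0.037]
s wedge1_thick 0.83 [ 0.619 -0.271  0.016]
s wedge1 0.76 [ 0.577 -0.288  0.001]
s wedge1 0.64 [ 0.579  0.411 -0.001]
s wedge1 0.57 [ 0.457 -0.396 -0.   ]
317.0 260.0 265 (array([ 0.5689, -0.1461]), 0.22, 13)
274.0 132.0 358 (array([0.6092, 0.427 ]), 1.8, 10)
319.0 241.0 850 (array([ 0.58  , -0.1221]), 0.56, 15)
off [-0.595  0.274  0.44 ] pos [ 0.5792 -0.1233  0.2599] rot [-3.14   0.     1.101] F [-0.2   0.27 -0.56] t 30.32 w 0.0858 j [-0.41  0.46  1.28 -0.    1.41 -1.51]
```

View pics/b7.png

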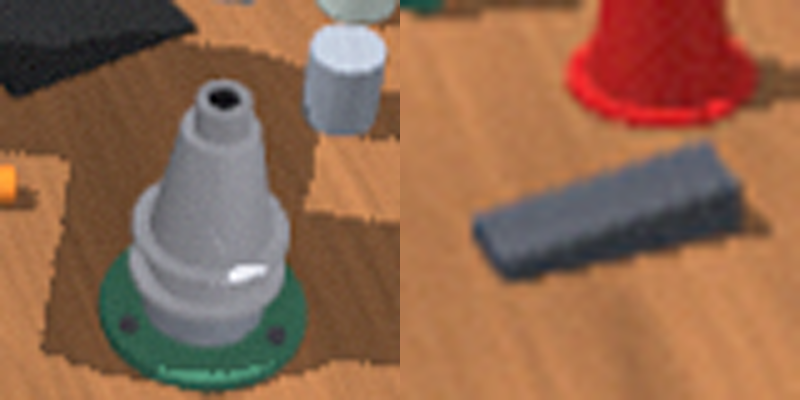

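Both sleeves are nested upright. The wedge at (.578,.413) has its thick end at +x. I choose wedge C (.573,-.288), thick end at +x, as the first on the pad.

```bash
python3 -c "
from h import *
go(.573,-.288,.031,yaw=np.radians(108))"
```

```text
spin -0.998
off [-0.619 -0.227  0.916] pos [ 0.5792 -0.1233  0.2599] rot [-3.14   0.     1.101] F [-0.2   0.27 -0.56] t 30.32 w 0.0858 j [-0.41  0.46  1.28 -0.    1.41 -1.51]
```

>>> {"fn": "carry_out", "kwargs": {
  "targets": [
    {"offset": [0, 0, 0], "spin": -0.2},
    {"offset": [0, 0, 0], "spin": -0.2},
    {"offset": [0, 0, 0], "spin": -0.2},
    {"offset": [0, 0, 0], "spin": -0.2},
    {"offset": [0, 0, 0], "spin": -0.2},
    {"offset": [-0.16, -0.06, 0], "spin": 0},
    {"offset": [-0.2, -0.07, 0], "spin": 0},
    {"offset": [-0.2, -0.07, 0], "spin": 0},
    {"offset": [-0.059, -0.027, 0.1], "spin": 0},
    {"offset": [0, 0, 0.2], "spin": 0}
  ]
}}

```text
clock: 31.58
tcp_pos: [0.5736, -0.2901, 0.1858]
ee_rot: [3.14, 0.003, 1.884]
wrist_force: [-0.1, 0.0, -1.2]
gripper_width: 0.0852
```

>>> {"fn": "carry_out", "kwargs": {
  "targets": [
    {"offset": [0, 0, 0.16], "spin": 0},
    {"offset": [0, 0, 0], "spin": 0},
    {"offset": [0, 0, 0], "spin": 0}
  ]
}}

```text
clock: 31.95
tcp_pos: [0.5742, -0.2885, 0.1477]
ee_rot: [3.14, 0.002, 1.887]
wrist_force: [0.5, -0.5, 0.4]
gripper_width: 0.0855
```

Run:
```python
from h import *
go(.573,-.288,.031,yaw=np.radians(108))
s=snap('side'); t=snap('top')
for q,p in (('s',s),('t',t)):
  for d in env.masks_of(p,'wedge1'):
    if d['pixels'].sum()>50:
        c,sz,a=rect(p,d['pixels'],.012); print(q,round(d['confidence'],2),c.round(3),sz.round(),round(a,1))
  for d in env.spot_point(p,'wedge1_thick'): print(q,'thick',round(d['confidence'],2),np.round(d['centre'],3))
```

```text
spin 0.002
off [ 0.003 -0.004  0.467] pos [ 0.5742 -0.2885  0.1477] rot [3.140e+00 2.000e-03 1.887e+00] F [ 0.49 -0.47  0.42] t 31.95 w 0.0855 j [-0.65  0.66  1.25  0.    1.23 -2.53]
s 0.73 [ 0.574 -0.289] [111.  47.] 19.2
s 0.73 [ 0.452 -0.398] [102.  43.] 13.5
s 0.72 [0.43  0.255] [102.  59.] -14.4
s 0.62 [0.419 0.001] [177.  35.] -11.4
s thick 0.96 [ 0.618 -0.27   0.017]
t 0.84 [0.581 0.414] [103.  41.] 10.5
t 0.69 [ 0.453 -0.398] [93. 43.] 10.6
t 0.67 [0.429 0.258] [104.  43.] -9.0
```

>>> {"fn": "carry_out", "kwargs": {
  "targets": [
    {"offset": [0, 0, 0.12], "spin": 0},
    {"offset": [0, 0, 0.16], "spin": 0},
    {"offset": [0, 0, 0.12], "spin": 0},
    {"offset": [0, 0, 0.05], "spin": 0},
    {"offset": [0, 0, 0.017], "spin": 0},
    {"offset": [0, 0, 0], "spin": 0},
    {"offset": [0, 0, 0], "spin": 0}
  ]
}}

```text
clock: 33.12
tcp_pos: [0.574, -0.2885, 0.0302]
ee_rot: [3.141, 0.002, 1.886]
wrist_force: [0.8, -1.0, -0.7]
gripper_width: 0.0854
```

>>> {"fn": "carry_out", "kwargs": {
  "targets": [
    {"offset": [0, 0, 0], "spin": 0},
    {"offset": [0, 0, 0], "spin": 0},
    {"offset": [0, 0, 0], "spin": 0},
    {"offset": [0, 0, 0], "spin": 0},
    {"offset": [0, 0, 0], "spin": 0},
    {"offset": [0, 0, 0], "spin": 0},
    {"offset": [0, 0, 0], "spin": 0},
    {"offset": [0, 0, 0], "spin": 0}
  ],
  "grip": 1
}}

```text
clock: 34.12
tcp_pos: [0.5737, -0.2883, 0.0295]
ee_rot: [3.141, 0.001, 1.886]
wrist_force: [-0.3, -0.6, 5.7]
gripper_width: 0.0343
```

```bash
python3 -c "
from h import *
go(.572,.142,.20,yaw=np.radians(105))"
```

```text
spin 0.068
off [ 1.664  0.439 -0.682] pos [ 0.5737 -0.2883  0.0295] rot [3.141e+00 1.000e-03 1.886e+00] F [-0.35 -0.62  5.71] t 34.12 w 0.0343 j [-0.65  0.81  1.33 -0.    1.01 -2.53]
```

>>> {"fn": "carry_out", "kwargs": {
  "targets": [
    {"offset": [0, 0, -0.08], "spin": 0},
    {"offset": [0, 0, -0.2], "spin": 0},
    {"offset": [0, 0, -0.2], "spin": 0},
    {"offset": [0, 0, -0.2], "spin": 0},
    {"offset": [0, 0, -0.2], "spin": 0.068},
    {"offset": [0.08, 0.02, 0], "spin": 0},
    {"offset": [0.15, 0.04, 0], "spin": 0},
    {"offset": [0.18, 0.047, 0], "spin": 0},
    {"offset": [0.18, 0.047, 0], "spin": 0},
    {"offset": [0.18, 0.047, 0], "spin": 0}
  ]
}}

```text
clock: 35.38
tcp_pos: [0.571, -0.0867, 0.2478]
ee_rot: [-3.139, -0.002, 1.834]
wrist_force: [0.4, 0.7, -2.8]
gripper_width: 0.0346
```

>>> {"fn": "carry_out", "kwargs": {
  "targets": [
    {"offset": [0.18, 0.047, 0], "spin": 0},
    {"offset": [0.18, 0.047, 0], "spin": 0},
    {"offset": [0.18, 0.047, 0], "spin": 0},
    {"offset": [0.16, 0.043, 0], "spin": 0},
    {"offset": [0.12, 0.032, 0], "spin": 0},
    {"offset": [0.06, 0.02, 0], "spin": 0},
    {"offset": [0, 0, 0], "spin": 0},
    {"offset": [0, 0, 0], "spin": 0},
    {"offset": [0, 0, 0], "spin": 0}
  ]
}}

```text
clock: 36.5
tcp_pos: [0.5722, 0.1376, 0.249]
ee_rot: [-3.141, 0.0, 1.832]
wrist_force: [-0.7, 1.0, -3.2]
gripper_width: 0.0344
```

Run:
```python
from h import *
go(.572,.142,.050,yaw=np.radians(105))
s=snap('side'); t=snap('top')
for n in ('pad','wedge1','wedge1_thick'):
  for q,p in (('s',s),('t',t)):
    for d in env.spot_point(p,n): print(q,n,round(d['confidence'],2),np.round(d['centre'],3))
p0=proj(s,(.572,.142,.1))[0]
a=crop(s,*p0,r=50,k=8); cv2.imwrite('pics/b8.png',cv2.resize(a,(600,600)))
```

```text
spin -0.001
off [0.017 0.004 0.796] pos [0.5722 0.1376 0.249 ] rot [-3.141  0.     1.832] F [-0.67  0.96 -3.19] t 36.5 w 0.0344 j [ 0.04  0.46  1.31 -0.    1.38 -1.79]
s pad 0.88 [0.57  0.144 0.001]
t pad 0.22 [ 0.579 -0.121  0.038]
s wedge1 0.74 [0.573 0.138 0.218]
s wedge1 0.7 [ 0.43   0.258 -0.002]
s wedge1 0.64 [ 0.453 -0.391 -0.   ]
t wedge1 0.75 [ 0.455 -0.395 -0.003]
t wedge1 0.52 [ 0.578 -0.123  0.058]
s wedge1_thick 0.59 [0.62  0.148 0.235]
t wedge1_thick 0.4 [ 0.405 -0.407  0.015]
```

View pics/b8.png

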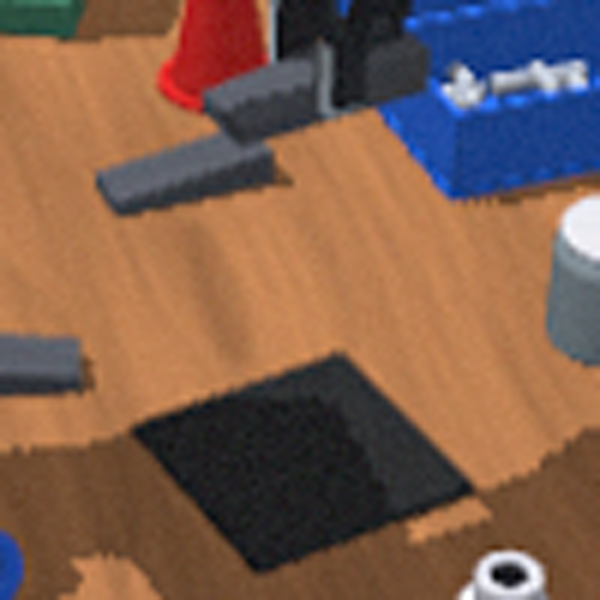

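>>> {"fn": "carry_out", "kwargs": {
  "targets": [
    {"offset": [0.009, 0.002, 0.1], "spin": 0},
    {"offset": [0.008, 0.002, 0.16], "spin": 0},
    {"offset": [0, 0, 0.18], "spin": 0},
    {"offset": [0, 0, 0.16], "spin": 0},
    {"offset": [0, 0, 0.12], "spin": 0},
    {"offset": [0, 0, 0.07], "spin": 0},
    {"offset": [0, 0, 0.04], "spin": 0},
    {"offset": [0, 0, 0], "spin": 0},
    {"offset": [0, 0, 0], "spin": 0}
  ]
}}

```text
clock: 38.02
tcp_pos: [0.5725, 0.143, 0.0426]
ee_rot: [3.14, 0.0, 1.833]
wrist_force: [-0.4, 0.3, -3.0]
gripper_width: 0.0343
```

>>> {"fn": "carry_out", "kwargs": {
  "targets": [
    {"offset": [0, 0, 0.006], "spin": 0},
    {"offset": [0, 0, 0.004], "spin": 0},
    {"offset": [0, 0, 0], "spin": 0},
    {"offset": [0, 0, 0], "spin": 0}
  ]
}}

```text
clock: 38.52
tcp_pos: [0.572, 0.1429, 0.0391]
ee_rot: [3.141, 0.0, 1.833]
wrist_force: [0.3, -0.7, -2.9]
gripper_width: 0.0341
```

>>> {"fn": "carry_out", "kwargs": {
  "targets": [
    {"offset": [0, 0, 0.004], "spin": 0},
    {"offset": [0, 0, 0.003], "spin": 0},
    {"offset": [0, 0, 0], "spin": 0},
    {"offset": [0, 0, 0], "spin": 0}
  ]
}}

```text
clock: 39.02
tcp_pos: [0.5719, 0.1429, 0.0375]
ee_rot: [-3.142, 0.0, 1.833]
wrist_force: [-1.4, -0.3, 1.4]
gripper_width: 0.0342
```

>>> {"fn": "carry_out", "kwargs": {
  "targets": [
    {"offset": [0, 0, 0], "spin": 0},
    {"offset": [0, 0, 0], "spin": 0},
    {"offset": [0, 0, 0], "spin": 0},
    {"offset": [0, 0, 0], "spin": 0},
    {"offset": [0, 0, 0], "spin": 0},
    {"offset": [0, 0, -0.05], "spin": 0},
    {"offset": [0, 0, -0.2], "spin": 0},
    {"offset": [0, 0, -0.2], "spin": 0},
    {"offset": [0, 0, -0.2], "spin": 0},
    {"offset": [0, 0, -0.2], "spin": 0}
  ],
  "grip": -1
}}

```text
clock: 40.28
tcp_pos: [0.5716, 0.1429, 0.2526]
ee_rot: [3.14, 0.0, 1.833]
wrist_force: [-0.2, -0.1, -0.1]
gripper_width: 0.0851
```

Run:
```python
from h import *
go(.454,-.396,.25,yaw=np.radians(102.5))
s=snap('side')
for n in ('wedge1','wedge1_thick','sleeve1'):
    for d in env.spot_point(s,n): print(n,round(d['confidence'],2),np.round(d['centre'],3))
for d in env.masks_of(s,'wedge1'):
        c,sz,a=rect(s,d['pixels'],.02); print(round(d['confidence'],2),c.round(3),sz.round(),round(a,1))
```

```text
spin 0.056
off [-2.003 -0.926  0.01 ] pos [0.5716 0.1429 0.2526] rot [3.14  0.    1.833] F [-0.23 -0.14 -0.11] t 40.27 w 0.0851 j [ 0.05  0.46  1.3  -0.    1.38 -1.79]
wedge1 0.83 [0.574 0.145 0.009]
wedge1 0.83 [ 0.454 -0.397 -0.   ]
wedge1 0.68 [ 0.432  0.26  -0.002]
wedge1 0.5 [ 0.578  0.417 -0.001]
wedge1_thick 0.73 [0.62  0.155 0.025]
sleeve1 0.93 [ 0.634  0.517 -0.002]
sleeve1 0.86 [0.376 0.103 0.001]
sleeve1 0.67 [ 0.579 -0.118  0.036]
sleeve1 0.64 [ 0.582 -0.122  0.061]
sleeve1 0.42 [ 0.454 -0.391 -0.003]
0.75 [0.575 0.138] [121.  57.] 24.1
0.75 [0.43  0.241] [97. 53.] -14.4
0.74 [ 0.451 -0.402] [99. 43.] 13.0
0.57 [0.581 0.395] [116.  59.] 17.8
```

>>> {"fn": "carry_out", "kwargs": {
  "targets": [
    {"offset": [0, 0, 0], "spin": 0.056},
    {"offset": [-0.1, -0.046, 0], "spin": 0},
    {"offset": [-0.2, -0.092, 0], "spin": 0},
    {"offset": [-0.2, -0.092, 0], "spin": 0},
    {"offset": [-0.2, -0.092, 0], "spin": 0},
    {"offset": [-0.2, -0.093, 0], "spin": 0},
    {"offset": [-0.2, -0.093, 0], "spin": 0},
    {"offset": [-0.2, -0.093, 0], "spin": 0},
    {"offset": [-0.2, -0.093, 0], "spin": 0},
    {"offset": [-0.2, -0.093, 0], "spin": 0}
  ]
}}

```text
clock: 41.78
tcp_pos: [0.4709, -0.316, 0.2485]
ee_rot: [-3.14, -0.002, 1.789]
wrist_force: [-0.1, -0.5, 0.6]
gripper_width: 0.0852
```

>>> {"fn": "carry_out", "kwargs": {
  "targets": [
    {"offset": [-0.18, -0.08, 0.05], "spin": 0},
    {"offset": [-0.123, -0.059, 0.16], "spin": 0},
    {"offset": [0, 0, 0.18], "spin": 0},
    {"offset": [0, 0, 0.05], "spin": 0},
    {"offset": [0, 0, 0], "spin": 0},
    {"offset": [0, 0, 0], "spin": 0},
    {"offset": [0, 0, 0], "spin": 0}
  ]
}}

```text
clock: 42.65
tcp_pos: [0.4548, -0.3962, 0.1413]
ee_rot: [3.141, 0.002, 1.79]
wrist_force: [-0.8, 0.2, -0.0]
gripper_width: 0.0855
```

Run:
```python
from h import *
go(.454,-.396,.030,yaw=np.radians(102.5))
```

```text
spin 0.001
off [ 0.002 -0.003  0.445] pos [ 0.4548 -0.3962  0.1413] rot [3.141e+00 2.000e-03 1.790e+00] F [-0.83  0.22 -0.01] t 42.65 w 0.0855 j [-0.91  0.59  1.4  -0.    1.16 -2.7 ]
```

>>> {"fn": "carry_out", "kwargs": {
  "targets": [
    {"offset": [0, -0.003, 0.12], "spin": 0},
    {"offset": [0, 0, 0.15], "spin": 0},
    {"offset": [0, 0, 0.11], "spin": 0},
    {"offset": [0, 0, 0.05], "spin": 0},
    {"offset": [0, 0, 0.015], "spin": 0},
    {"offset": [0, 0, 0], "spin": 0},
    {"offset": [0, 0, 0], "spin": 0}
  ]
}}

```text
clock: 43.52
tcp_pos: [0.454, -0.3966, 0.0296]
ee_rot: [3.141, 0.002, 1.789]
wrist_force: [0.3, -0.0, 0.1]
gripper_width: 0.0854
```

>>> {"fn": "carry_out", "kwargs": {
  "targets": [
    {"offset": [0, 0, 0], "spin": 0},
    {"offset": [0, 0, 0], "spin": 0},
    {"offset": [0, 0, 0], "spin": 0},
    {"offset": [0, 0, 0], "spin": 0},
    {"offset": [0, 0, 0], "spin": 0},
    {"offset": [0, 0, 0], "spin": 0},
    {"offset": [0, 0, 0], "spin": 0},
    {"offset": [0, 0, -0.12], "spin": 0},
    {"offset": [0, 0, -0.2], "spin": 0},
    {"offset": [0, 0, -0.2], "spin": 0}
  ],
  "grip": 1
}}

```text
clock: 44.78
tcp_pos: [0.4531, -0.3956, 0.1587]
ee_rot: [-3.14, -0.003, 1.789]
wrist_force: [0.8, -0.5, -4.8]
gripper_width: 0.0343
```

>>> {"fn": "carry_out", "kwargs": {
  "targets": [
    {"offset": [0, 0, -0.2], "spin": 0},
    {"offset": [0, 0, -0.16], "spin": 0},
    {"offset": [0, 0, 0], "spin": -0.056},
    {"offset": [0, 0, 0], "spin": 0}
  ]
}}

```text
clock: 45.28
tcp_pos: [0.4533, -0.3958, 0.2474]
ee_rot: [-3.141, -0.002, 1.833]
wrist_force: [-0.1, -0.9, -5.4]
gripper_width: 0.0344
```

Run:
```python
from h import *
go(.572,.143,.25,yaw=np.radians(105))
s=snap('side')
for n in ('wedge1','wedge1_thick'):
    for d in env.spot_point(s,n): print(n,round(d['confidence'],2),np.round(d['centre'],3))
```

```text
spin 0.0
off [ 1.959  1.016 -0.01 ] pos [ 0.4533 -0.3958  0.2474] rot [-3.141e+00 -2.000e-03  1.833e+00] F [-0.11 -0.88 -5.43] t 45.27 w 0.0344 j [-0.91  0.49  1.26 -0.    1.39 -2.74]
wedge1 0.79 [ 0.455 -0.395  0.218]
wedge1 0.57 [0.433 0.258 0.002]
```

>>> {"fn": "carry_out", "kwargs": {
  "targets": [
    {"offset": [0.1, 0.052, 0], "spin": 0},
    {"offset": [0.19, 0.099, 0], "spin": 0},
    {"offset": [0.19, 0.099, 0], "spin": 0},
    {"offset": [0.19, 0.099, 0], "spin": 0},
    {"offset": [0.19, 0.099, 0], "spin": 0},
    {"offset": [0.19, 0.098, 0], "spin": 0},
    {"offset": [0.19, 0.098, 0], "spin": 0},
    {"offset": [0.19, 0.098, 0], "spin": 0},
    {"offset": [0.19, 0.098, 0], "spin": 0},
    {"offset": [0.17, 0.088, 0], "spin": 0}
  ]
}}

```text
clock: 46.68
tcp_pos: [0.5617, 0.0981, 0.248]
ee_rot: [-3.141, -0.0, 1.833]
wrist_force: [0.3, -0.5, -4.0]
gripper_width: 0.0345
```

>>> {"fn": "carry_out", "kwargs": {
  "targets": [
    {"offset": [0.11, 0.057, 0.05], "spin": 0},
    {"offset": [0.059, 0.031, 0.12], "spin": 0},
    {"offset": [0, 0, 0.18], "spin": 0},
    {"offset": [0, 0, 0.15], "spin": 0},
    {"offset": [0, 0, 0], "spin": 0},
    {"offset": [0, 0, 0], "spin": 0},
    {"offset": [0, 0, 0], "spin": 0}
  ]
}}

```text
clock: 47.55
tcp_pos: [0.5728, 0.1426, 0.1253]
ee_rot: [3.139, 0.001, 1.833]
wrist_force: [-0.7, 0.0, -4.2]
gripper_width: 0.034
```

Run:
```python
from h import *
go(.572,.143,.062,yaw=np.radians(105))
s=snap('side')
for n in ('wedge1','wedge1_thick'):
    for d in env.spot_point(s,n): print(n,round(d['confidence'],2),np.round(d['centre'],3))
a=crop(s,*proj(s,(.572,.142,.05))[0],r=35,k=8); cv2.imwrite('pics/b9.png',a)
```

```text
spin 0.0
off [ 0.002 -0.003  0.253] pos [0.5728 0.1426 0.1253] rot [3.139e+00 1.000e-03 1.833e+00] F [-0.71  0.01 -4.19] t 47.55 w 0.034 j [ 0.05  0.58  1.46 -0.    1.1  -1.79]
wedge1 0.75 [0.573 0.147 0.008]
wedge1 0.75 [ 0.577  0.416 -0.002]
wedge1 0.64 [ 0.434  0.26  -0.   ]
wedge1 0.52 [0.575 0.142 0.093]
wedge1_thick 0.58 [0.615 0.154 0.025]
wedge1_thick 0.21 [ 0.578 -0.122  0.037]
```

View pics/b9.png

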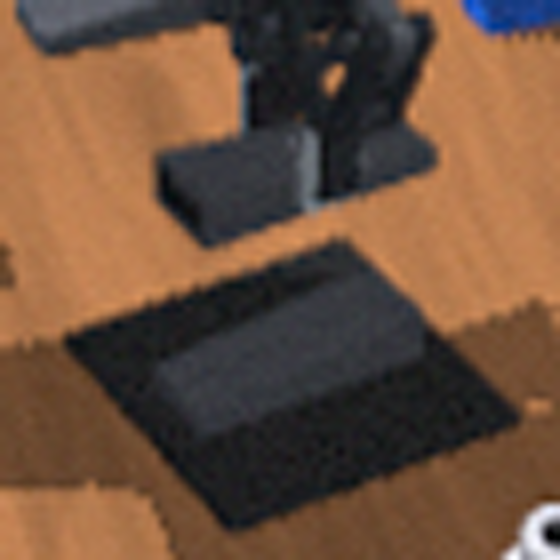

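>>> {"fn": "carry_out", "kwargs": {
  "targets": [
    {"offset": [0, -0.002, 0.08], "spin": 0},
    {"offset": [0, 0, 0.1], "spin": 0},
    {"offset": [0, 0, 0.06], "spin": 0},
    {"offset": [0, 0, 0.01], "spin": 0},
    {"offset": [0, 0, 0], "spin": 0},
    {"offset": [0, 0, 0], "spin": 0}
  ]
}}

```text
clock: 48.45
tcp_pos: [0.572, 0.1426, 0.062]
ee_rot: [3.14, 0.0, 1.833]
wrist_force: [0.4, -0.5, -5.1]
gripper_width: 0.0339
```

>>> {"fn": "carry_out", "kwargs": {
  "targets": [
    {"offset": [0, 0, 0.008], "spin": 0},
    {"offset": [0, 0, 0.006], "spin": 0},
    {"offset": [0, 0, 0], "spin": 0},
    {"offset": [0, 0, 0], "spin": 0}
  ]
}}

```text
clock: 48.95
tcp_pos: [0.5716, 0.1425, 0.0579]
ee_rot: [3.141, 0.0, 1.833]
wrist_force: [-2.5, 0.4, 0.7]
gripper_width: 0.034
```

>>> {"fn": "carry_out", "kwargs": {
  "targets": [
    {"offset": [0, 0, 0.006], "spin": 0},
    {"offset": [0, 0, 0], "spin": 0},
    {"offset": [0, 0, 0], "spin": 0}
  ]
}}

```text
clock: 49.32
tcp_pos: [0.5715, 0.1426, 0.0565]
ee_rot: [3.141, 0.0, 1.833]
wrist_force: [-5.4, -1.1, 5.4]
gripper_width: 0.0341
```

>>> {"fn": "carry_out", "kwargs": {
  "targets": [
    {"offset": [0, 0, 0.006], "spin": 0},
    {"offset": [0, 0, 0], "spin": 0},
    {"offset": [0, 0, 0], "spin": 0}
  ]
}}

```text
clock: 49.7
tcp_pos: [0.5715, 0.1426, 0.0551]
ee_rot: [3.141, 0.0, 1.833]
wrist_force: [-5.9, -1.3, 6.6]
gripper_width: 0.0344
```

>>> {"fn": "carry_out", "kwargs": {
  "targets": [
    {"offset": [0, 0, 0.006], "spin": 0},
    {"offset": [0, 0, 0], "spin": 0},
    {"offset": [0, 0, 0], "spin": 0}
  ]
}}

```text
clock: 50.08
tcp_pos: [0.5713, 0.1425, 0.0535]
ee_rot: [-3.141, -0.0, 1.833]
wrist_force: [-6.3, -0.8, 6.5]
gripper_width: 0.0342
```

>>> {"fn": "carry_out", "kwargs": {
  "targets": [
    {"offset": [0, 0, 0.004], "spin": 0},
    {"offset": [0, 0, 0], "spin": 0},
    {"offset": [0, 0, 0], "spin": 0}
  ]
}}

```text
clock: 50.45
tcp_pos: [0.5711, 0.1425, 0.0527]
ee_rot: [-3.141, -0.0, 1.833]
wrist_force: [-8.1, -2.1, 8.5]
gripper_width: 0.0342
```

Run:
```python
from h import *
forces(1)
s=snap('side')
a=crop(s,*proj(s,(.572,.142,.03))[0],r=30,k=9); cv2.imwrite('pics/b10.png',a)
```

```text
F,T [-8.67 -0.83  9.39 -0.06  0.95 -0.01] pos [0.5711 0.1425 0.0527] t 50.5
```

View pics/b10.png

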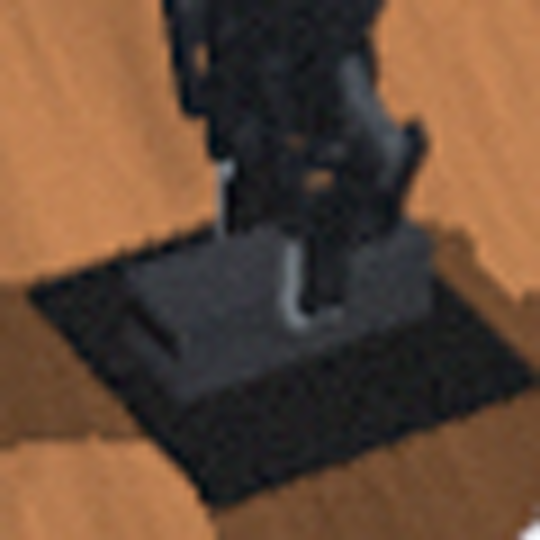

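The pair looks flush, with the upper wedge's thick end over the lower one's thin end. I'll release it.

>>> {"fn": "carry_out", "kwargs": {
  "targets": [
    {"offset": [0, 0, -0.002], "spin": 0},
    {"offset": [0, 0, 0], "spin": 0},
    {"offset": [0, 0, 0], "spin": 0},
    {"offset": [0, 0, 0], "spin": 0},
    {"offset": [0, 0, 0], "spin": 0},
    {"offset": [0, 0, -0.05], "spin": 0},
    {"offset": [0, 0, -0.15], "spin": 0},
    {"offset": [0, 0, -0.2], "spin": 0},
    {"offset": [0, 0, -0.2], "spin": 0},
    {"offset": [0, 0, -0.1], "spin": 0}
  ],
  "grip": -1
}}

```text
clock: 51.8
tcp_pos: [0.572, 0.1426, 0.2316]
ee_rot: [3.137, 0.001, 1.833]
wrist_force: [-0.3, -0.0, -0.2]
gripper_width: 0.0854
```

Run:
```python
from h import *
s=snap('side'); t=snap('top')
for n in ('wedge1','wedge1_thick','sleeve1'):
  for q,p in (('s',s),('t',t)):
    for d in env.spot_point(p,n): print(q,n,round(d['confidence'],2),np.round(d['centre'],3))
for q,p in (('s',s),('t',t)):
  for d in env.masks_of(p,'wedge1'):
    c,sz,a=rect(p,d['pixels'],.012);c2,s2,a2=rect(p,d['pixels'],.04); print(q,round(d['confidence'],2),c.round(3),sz.round(),round(a,1),c2.round(3),s2.round(),round(a2,1))
go(.430,.259,.15,yaw=np.radians(80.5))
```

```text
s wedge1 0.9 [0.574 0.149 0.021]
s wedge1 0.88 [ 0.431  0.259 -0.004]
s wedge1 0.84 [ 0.578  0.413 -0.002]
s wedge1 0.69 [0.521 0.127 0.033]
s wedge1 0.67 [0.572 0.141 0.007]
s wedge1 0.36 [ 0.579 -0.121  0.01 ]
t wedge1 0.76 [0.577 0.416 0.004]
s wedge1_thick 0.43 [0.62  0.152 0.026]
t wedge1_thick 0.16 [0.63  0.422 0.011]
s sleeve1 0.93 [ 0.579 -0.124  0.059]
s sleeve1 0.73 [0.376 0.104 0.002]
s sleeve1 0.69 [ 0.633  0.52  -0.001]
s sleeve1 0.48 [ 0.581 -0.121  0.034]
t sleeve1 0.74 [0.631 0.525 0.002]
t sleeve1 0.65 [0.382 0.106 0.002]
t sleeve1 0.59 [ 0.58  -0.117  0.038]
t sleeve1 0.59 [ 0.57   0.144 -0.002]
t sleeve1 0.58 [ 0.576 -0.124  0.058]
s 0.88 [0.432 0.255] [105.  59.] -14.4 [0.427 0.218] [101.  57.] -14.4
s 0.78 [0.581 0.168] [114.  58.] 19.2 [0.57  0.134] [110.  56.] 19.2
s 0.74 [0.583 0.405] [115.  67.] 17.8 [0.573 0.363] [111.  65.] 17.8
s 0.46 [0.586 0.134] [88. 20.] 17.5 [0.576 0.101] [85. 20.] 17.5
t 0.9 [0.581 0.413] [102.  39.] 8.8 [0.574 0.405] [100.  38.] 8.8
spin 0.545
off [ 0.366 -0.634  0.307] pos [0.5713 0.1425 0.2267] rot [-3.14  -0.     1.833] F [-0.65  0.67 -0.19] t 52.3 w 0.0856 j [ 0.05  0.48  1.34  0.    1.33 -1.79]
```

>>> {"fn": "carry_out", "kwargs": {
  "targets": [
    {"offset": [0, 0, 0], "spin": 0.182},
    {"offset": [0, 0, 0], "spin": 0.182},
    {"offset": [0, 0, 0], "spin": 0.181},
    {"offset": [0.09, -0.155, 0], "spin": 0},
    {"offset": [0.1, -0.17, 0], "spin": 0},
    {"offset": [0.1, -0.17, 0], "spin": 0},
    {"offset": [0.076, -0.139, 0.1], "spin": 0},
    {"offset": [0, 0, 0.2], "spin": 0},
    {"offset": [0, 0, 0], "spin": 0},
    {"offset": [0, 0, 0], "spin": 0}
  ]
}}

```text
clock: 53.55
tcp_pos: [0.4313, 0.2589, 0.154]
ee_rot: [3.14, -0.001, 1.404]
wrist_force: [-0.5, 0.0, 0.9]
gripper_width: 0.0853
```

Run:
```python
from h import *
go(.430,.259,.030,yaw=np.radians(80.5))
s=snap('side'); t=snap('top')
for q,p in (('s',s),('t',t)):
  for d in env.spot_point(p,'wedge1'): print(q,round(d['confidence'],2),np.round(d['centre'],3))
for d in env.spot_point(s,'wedge1_thick'): print(round(d['confidence'],2),np.round(d['centre'],3))
a=cv2.resize(crop(s,*proj(s,(.43,.259,.01))[0],r=20,k=20),(400,400)); b=cv2.resize(crop(s,*proj(s,(.572,.142,.03))[0],r=30,k=9),(400,400))
cv2.imwrite('pics/b11.png',np.hstack([a,b]))
```

```text
spin -0.001
off [-0.001 -0.005  0.496] pos [0.4313 0.2589 0.154 ] rot [ 3.140e+00 -1.000e-03  1.404e+00] F [-0.54  0.04  0.94] t 53.55 w 0.0853 j [ 0.31  0.37  1.7  -0.    1.07 -1.1 ]
s 0.69 [ 0.579  0.413 -0.003]
s 0.58 [ 0.434  0.259 -0.003]
s 0.57 [0.574 0.143 0.007]
t 0.54 [0.574 0.143 0.021]
t 0.5 [ 0.579  0.413 -0.001]
0.43 [0.62  0.158 0.024]
```

View pics/b11.png

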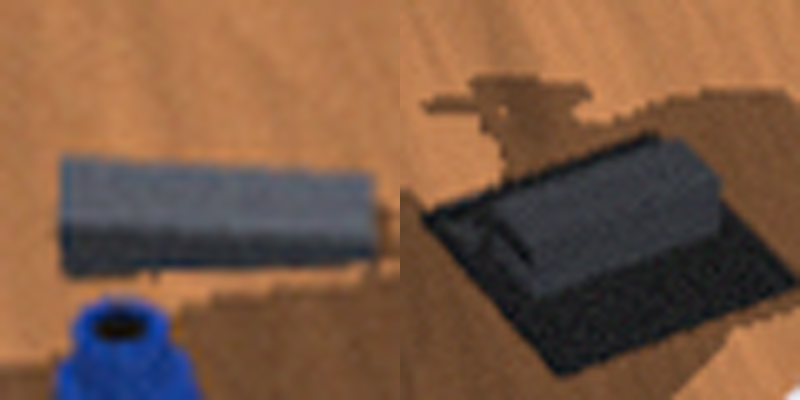

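In wedge A the side face is taller at the left, so its thick end is at −x. The lower pair sits flush and level on the pad. Now I'll grasp A.

>>> {"fn": "carry_out", "kwargs": {
  "targets": [
    {"offset": [0, -0.003, 0.13], "spin": 0},
    {"offset": [0, 0, 0.17], "spin": 0},
    {"offset": [0, 0, 0.12], "spin": 0},
    {"offset": [0, 0, 0.06], "spin": 0},
    {"offset": [0, 0, 0.016], "spin": 0},
    {"offset": [0, 0, 0], "spin": 0},
    {"offset": [0, 0, 0], "spin": 0}
  ]
}}

```text
clock: 54.68
tcp_pos: [0.4301, 0.2592, 0.0295]
ee_rot: [3.14, -0.001, 1.405]
wrist_force: [-0.5, -0.5, 0.4]
gripper_width: 0.0853
```

>>> {"fn": "carry_out", "kwargs": {
  "targets": [
    {"offset": [0, 0, 0], "spin": 0},
    {"offset": [0, 0, 0], "spin": 0},
    {"offset": [0, 0, 0], "spin": 0},
    {"offset": [0, 0, 0], "spin": 0},
    {"offset": [0, 0, 0], "spin": 0},
    {"offset": [0, 0, 0], "spin": 0},
    {"offset": [0, 0, 0], "spin": 0},
    {"offset": [0, 0, -0.12], "spin": 0},
    {"offset": [0, 0, -0.2], "spin": 0},
    {"offset": [0, 0, -0.2], "spin": 0}
  ],
  "grip": 1
}}

```text
clock: 55.92
tcp_pos: [0.429, 0.2589, 0.1595]
ee_rot: [-3.14, 0.001, 1.405]
wrist_force: [0.4, 0.7, -3.8]
gripper_width: 0.034
```

>>> {"fn": "carry_out", "kwargs": {
  "targets": [
    {"offset": [0, 0, -0.18], "spin": 0},
    {"offset": [0, 0, 0], "spin": 0.2},
    {"offset": [0, 0, 0], "spin": 0.2},
    {"offset": [0, 0, 0], "spin": 0.2},
    {"offset": [0, 0, 0], "spin": 0.2},
    {"offset": [0, 0, 0], "spin": 0.2},
    {"offset": [0, 0, 0], "spin": 0.2},
    {"offset": [0, 0, 0], "spin": 0.2},
    {"offset": [0, 0, 0], "spin": 0.055},
    {"offset": [0, 0, 0], "spin": 0}
  ]
}}

```text
clock: 57.18
tcp_pos: [0.4292, 0.259, 0.203]
ee_rot: [3.142, 0.001, 0.263]
wrist_force: [0.3, -0.5, -4.3]
gripper_width: 0.0345
```

Run:
```python
from h import *
go(.572,.143,.12,yaw=np.radians(15))
```

```text
spin 0.001
off [0.432 0.596 0.332] pos [0.4292 0.259  0.203 ] rot [3.142e+00 1.000e-03 2.630e-01] F [ 0.32 -0.52 -4.25] t 57.17 w 0.0345 j [ 0.31  0.31  1.65 -0.    1.19  0.05]
```

>>> {"fn": "carry_out", "kwargs": {
  "targets": [
    {"offset": [0.07, 0.1, 0], "spin": 0},
    {"offset": [0.11, 0.152, 0], "spin": 0},
    {"offset": [0.11, 0.152, 0], "spin": 0},
    {"offset": [0.09, 0.122, 0], "spin": 0},
    {"offset": [0.052, 0.07, 0.08], "spin": 0},
    {"offset": [0, 0, 0.14], "spin": 0},
    {"offset": [0, 0, 0.1], "spin": 0},
    {"offset": [0, 0, 0], "spin": 0},
    {"offset": [0, 0, 0], "spin": 0},
    {"offset": [0, 0, 0], "spin": 0}
  ]
}}

```text
clock: 58.42
tcp_pos: [0.573, 0.1432, 0.1248]
ee_rot: [3.141, -0.002, 0.263]
wrist_force: [0.8, -0.0, -2.9]
gripper_width: 0.034
```

Run:
```python
from h import *
go(.572,.143,.074,yaw=np.radians(15))
s=snap('side')
for n in ('wedge1','wedge1_thick'):
    for d in env.spot_point(s,n): print(n,round(d['confidence'],2),np.round(d['centre'],3))
```

```text
spin 0.001
off [-0.004 -0.     0.203] pos [0.573  0.1432 0.1248] rot [ 3.141e+00 -2.000e-03  2.630e-01] F [ 0.79 -0.05 -2.9 ] t 58.42 w 0.034 j [ 0.05  0.58  1.46 -0.    1.1  -0.22]
wedge1 0.81 [0.574 0.145 0.023]
wedge1 0.64 [0.576 0.145 0.096]
wedge1 0.59 [0.574 0.144 0.008]
wedge1 0.57 [ 0.581  0.416 -0.001]
wedge1_thick 0.54 [0.618 0.158 0.024]
wedge1_thick 0.43 [0.77  0.213 0.002]
```

>>> {"fn": "carry_out", "kwargs": {
  "targets": [
    {"offset": [-0.004, 0, 0.08], "spin": 0},
    {"offset": [0, 0, 0.08], "spin": 0},
    {"offset": [0, 0, 0.04], "spin": 0},
    {"offset": [0, 0, 0.006], "spin": 0},
    {"offset": [0, 0, 0], "spin": 0},
    {"offset": [0, 0, 0], "spin": 0}
  ]
}}

```text
clock: 59.32
tcp_pos: [0.5719, 0.1429, 0.0728]
ee_rot: [3.141, -0.001, 0.262]
wrist_force: [-0.2, -0.4, -2.9]
gripper_width: 0.034
```

>>> {"fn": "carry_out", "kwargs": {
  "targets": [
    {"offset": [0, 0, 0.006], "spin": 0},
    {"offset": [0, 0, 0.004], "spin": 0},
    {"offset": [0, 0, 0], "spin": 0},
    {"offset": [0, 0, 0], "spin": 0}
  ]
}}

```text
clock: 59.82
tcp_pos: [0.5715, 0.1429, 0.0695]
ee_rot: [3.142, 0.0, 0.262]
wrist_force: [0.3, -0.0, -3.2]
gripper_width: 0.0342
```

>>> {"fn": "carry_out", "kwargs": {
  "targets": [
    {"offset": [0, 0, 0.003], "spin": 0},
    {"offset": [0, 0, 0], "spin": 0},
    {"offset": [0, 0, 0], "spin": 0}
  ]
}}

```text
clock: 60.2
tcp_pos: [0.5716, 0.1429, 0.069]
ee_rot: [3.142, -0.0, 0.262]
wrist_force: [-0.7, -0.0, 0.7]
gripper_width: 0.0345
```

Contact came at exactly the expected height (0.069), so I'll release.

>>> {"fn": "carry_out", "kwargs": {
  "targets": [
    {"offset": [0, 0, 0], "spin": 0},
    {"offset": [0, 0, 0], "spin": 0},
    {"offset": [0, 0, 0], "spin": 0},
    {"offset": [0, 0, 0], "spin": 0},
    {"offset": [0, 0, 0], "spin": 0},
    {"offset": [0, 0, -0.05], "spin": 0},
    {"offset": [0, 0, -0.15], "spin": 0},
    {"offset": [0, 0, -0.2], "spin": 0},
    {"offset": [0, 0, -0.1], "spin": 0},
    {"offset": [0, 0, 0], "spin": 0}
  ],
  "grip": -1
}}

```text
clock: 61.45
tcp_pos: [0.5722, 0.1429, 0.1963]
ee_rot: [3.141, -0.004, 0.262]
wrist_force: [0.2, 0.1, -0.6]
gripper_width: 0.086
```

Run:
```python
from h import *
s=snap('side'); t=snap('top')
for q,p in (('s',s),('t',t)):
  for d in env.spot_point(p,'wedge1'): print(q,round(d['confidence'],2),np.round(d['centre'],3))
for d in env.masks_of(t,'wedge1'):
    c,sz,a=rect(t,d['pixels'],.012); print(round(d['confidence'],2),c.round(3),sz.round(),round(a,1))
go(.579,.414,.15,yaw=np.radians(99))
```

```text
s 0.81 [0.574 0.143 0.039]
s 0.71 [ 0.579  0.412 -0.001]
s 0.63 [0.573 0.146 0.01 ]
s 0.58 [0.574 0.144 0.026]
spin -1.866
off [1.066 0.201 0.17 ] pos [0.5711 0.1428 0.1926] rot [-3.141e+00  2.000e-03  2.620e-01] F [-0.05 -0.09  0.16] t 61.7 w 0.0855 j [ 0.05  0.51  1.39 -0.    1.25 -0.22]
```

>>> {"fn": "carry_out", "kwargs": {
  "targets": [
    {"offset": [0, 0, 0], "spin": -0.2},
    {"offset": [0, 0, 0], "spin": -0.2},
    {"offset": [0, 0, 0], "spin": -0.2},
    {"offset": [0, 0, 0], "spin": -0.2},
    {"offset": [0, 0, 0], "spin": -0.2},
    {"offset": [0, 0, 0], "spin": -0.2},
    {"offset": [0, 0, 0], "spin": -0.2},
    {"offset": [0, 0, 0], "spin": -0.2},
    {"offset": [0, 0, 0], "spin": -0.2},
    {"offset": [0, 0, 0], "spin": -0.066}
  ]
}}

```text
clock: 62.95
tcp_pos: [0.5712, 0.1428, 0.1928]
ee_rot: [-3.14, -0.0, 1.731]
wrist_force: [0.7, 0.6, -0.2]
gripper_width: 0.0854
```

>>> {"fn": "carry_out", "kwargs": {
  "targets": [
    {"offset": [0.12, 0.023, 0], "spin": 0},
    {"offset": [0.19, 0.036, 0], "spin": 0},
    {"offset": [0.2, 0.037, 0], "spin": 0},
    {"offset": [0.2, 0.037, 0], "spin": 0},
    {"offset": [0.2, 0.037, 0], "spin": 0},
    {"offset": [0.12, 0.024, 0.06], "spin": 0},
    {"offset": [0.036, 0.007, 0.11], "spin": 0},
    {"offset": [0, 0, 0], "spin": 0},
    {"offset": [0, 0, 0], "spin": 0},
    {"offset": [0, 0, 0], "spin": 0}
  ]
}}

```text
clock: 64.2
tcp_pos: [0.5801, 0.4135, 0.1528]
ee_rot: [3.14, -0.001, 1.727]
wrist_force: [0.4, -0.6, -0.2]
gripper_width: 0.0852
```

Run:
```python
from h import *
go(.579,.413,.030,yaw=np.radians(99))
s=snap('side'); t=snap('top')
for q,p in (('s',s),('t',t)):
  for n in ('wedge1','wedge1_thick'):
    for d in env.spot_point(p,n): print(q,n,round(d['confidence'],2),np.round(d['centre'],3))
```

```text
spin -0.001
off [-0.001 -0.005  0.491] pos [0.5801 0.4135 0.1528] rot [ 3.140e+00 -1.000e-03  1.727e+00] F [ 0.35 -0.63 -0.21] t 64.2 w 0.0852 j [ 0.46  0.82  0.95 -0.    1.37 -1.27]
s wedge1 0.65 [0.574 0.144 0.023]
s wedge1 0.64 [0.575 0.145 0.01 ]
s wedge1 0.56 [0.572 0.146 0.04 ]
s wedge1 0.18 [ 0.581 -0.123  0.059]
s wedge1_thick 0.43 [0.619 0.156 0.025]
t wedge1 0.91 [0.569 0.144 0.042]
t wedge1 0.7 [0.57  0.141 0.021]
t wedge1 0.51 [0.579 0.413 0.003]
t wedge1 0.19 [0.706 0.006 0.002]
t wedge1_thick 0.59 [0.573 0.144 0.001]
```

>>> {"fn": "carry_out", "kwargs": {
  "targets": [
    {"offset": [0, -0.005, 0.13], "spin": 0},
    {"offset": [0, 0, 0.17], "spin": 0},
    {"offset": [0, 0, 0.12], "spin": 0},
    {"offset": [0, 0, 0.055], "spin": 0},
    {"offset": [0, 0, 0.016], "spin": 0},
    {"offset": [0, 0, 0], "spin": 0},
    {"offset": [0, 0, 0], "spin": 0}
  ]
}}

```text
clock: 65.38
tcp_pos: [0.5787, 0.4141, 0.0299]
ee_rot: [3.14, -0.001, 1.728]
wrist_force: [0.4, -0.5, -0.0]
gripper_width: 0.0853
```

>>> {"fn": "carry_out", "kwargs": {
  "targets": [
    {"offset": [0, 0, 0], "spin": 0},
    {"offset": [0, 0, 0], "spin": 0},
    {"offset": [0, 0, 0], "spin": 0},
    {"offset": [0, 0, 0], "spin": 0},
    {"offset": [0, 0, 0], "spin": 0},
    {"offset": [0, 0, 0], "spin": 0},
    {"offset": [0, 0, 0], "spin": 0},
    {"offset": [0, 0, -0.12], "spin": 0},
    {"offset": [0, 0, -0.2], "spin": 0},
    {"offset": [0, 0, -0.2], "spin": 0}
  ],
  "grip": 1
}}

```text
clock: 66.62
tcp_pos: [0.5776, 0.4133, 0.1582]
ee_rot: [-3.138, 0.001, 1.728]
wrist_force: [-0.2, 0.9, -3.9]
gripper_width: 0.0343
```

>>> {"fn": "carry_out", "kwargs": {
  "targets": [
    {"offset": [0, 0, -0.18], "spin": 0},
    {"offset": [0, 0, 0], "spin": 0.2},
    {"offset": [0, 0, 0], "spin": 0.2},
    {"offset": [0, 0, 0], "spin": 0.2},
    {"offset": [0, 0, 0], "spin": 0.2},
    {"offset": [0, 0, 0], "spin": 0.2},
    {"offset": [0, 0, 0], "spin": 0.2},
    {"offset": [0, 0, 0], "spin": 0.2},
    {"offset": [0, 0, 0], "spin": 0.2},
    {"offset": [0, 0, 0], "spin": 0.2}
  ]
}}

```text
clock: 67.88
tcp_pos: [0.5778, 0.4134, 0.2017]
ee_rot: [3.141, 0.003, 0.309]
wrist_force: [0.7, -0.0, -4.4]
gripper_width: 0.0341
```

Run:
```python
from h import *
go(.572,.143,.20,yaw=np.radians(15))
```

```text
spin 0.06
off [-0.303  1.039  0.007] pos [0.5778 0.4134 0.2017] rot [3.141e+00 3.000e-03 3.090e-01] F [ 0.67 -0.02 -4.35] t 67.88 w 0.0341 j [ 0.46  0.79  0.89 -0.    1.47  0.15]
```

>>> {"fn": "carry_out", "kwargs": {
  "targets": [
    {"offset": [0, 0, 0], "spin": 0.066},
    {"offset": [-0.03, 0.1, 0], "spin": 0},
    {"offset": [-0.055, 0.19, 0], "spin": 0},
    {"offset": [-0.055, 0.19, 0], "spin": 0},
    {"offset": [-0.055, 0.19, 0], "spin": 0},
    {"offset": [-0.055, 0.19, 0], "spin": 0},
    {"offset": [-0.035, 0.12, 0], "spin": 0},
    {"offset": [-0.018, 0.059, 0.06], "spin": 0},
    {"offset": [0, 0, 0.1], "spin": 0},
    {"offset": [0, 0, 0], "spin": 0}
  ]
}}

```text
clock: 69.12
tcp_pos: [0.571, 0.143, 0.161]
ee_rot: [-3.14, 0.006, 0.262]
wrist_force: [0.5, -0.7, -4.3]
gripper_width: 0.0344
```

>>> {"fn": "carry_out", "kwargs": {
  "targets": [
    {"offset": [0, 0, 0], "spin": 0},
    {"offset": [0, 0, 0], "spin": 0}
  ]
}}

```text
clock: 69.38
tcp_pos: [0.5727, 0.1435, 0.1644]
ee_rot: [3.141, -0.001, 0.263]
wrist_force: [0.2, 0.9, -4.0]
gripper_width: 0.0344
```

Run:
```python
from h import *
go(.572,.143,.094,yaw=np.radians(15))
s=snap('side'); t=snap('top')
for q,p in (('s',s),('t',t)):
  for n in ('wedge1','wedge1_thick'):
    for d in env.spot_point(p,n): print(q,n,round(d['confidence'],2),np.round(d['centre'],3))
a=crop(s,*proj(s,(.572,.142,.07))[0],r=35,k=8); cv2.imwrite('pics/b12.png',a)
```

```text
spin 0.001
off [-0.003  0.001  0.282] pos [0.5727 0.1435 0.1644] rot [ 3.141e+00 -1.000e-03  2.630e-01] F [ 0.24  0.92 -3.96] t 69.38 w 0.0344 j [ 0.05  0.54  1.42 -0.    1.19 -0.22]
s wedge1 0.85 [0.572 0.145 0.041]
s wedge1 0.81 [0.573 0.144 0.024]
s wedge1 0.75 [0.572 0.144 0.131]
s wedge1_thick 0.48 [0.62  0.156 0.025]
t wedge1 0.52 [0.77  0.208 0.001]
```

View pics/b12.png

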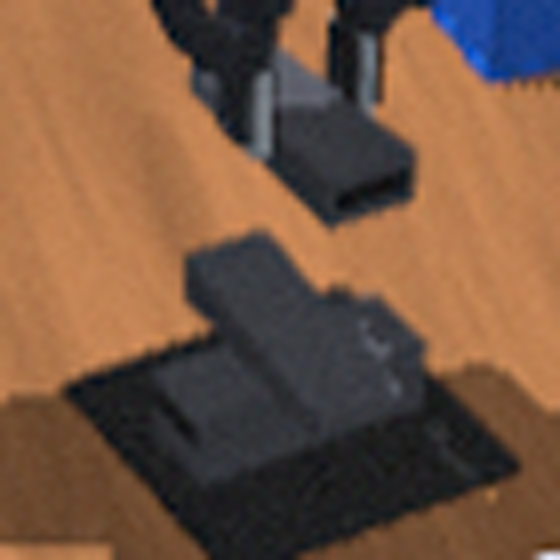

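The held wedge's groove (thick end) faces −y and the stacked one's thick end faces +y, which is right. Pressing on the overhanging end of the crosswise wedge could tip it. I'll pre-tilt the held wedge by pressing its thin end on the supported middle of the stack, then slide it back over and rest it.

>>> {"fn": "carry_out", "kwargs": {
  "targets": [
    {"offset": [-0.003, 0.09, 0], "spin": 0},
    {"offset": [0, 0.091, 0], "spin": 0},
    {"offset": [0, 0, 0.1], "spin": 0},
    {"offset": [0, 0, 0.12], "spin": 0},
    {"offset": [0, 0, 0.06], "spin": 0},
    {"offset": [0, 0, 0.01], "spin": 0},
    {"offset": [0, 0, 0], "spin": 0},
    {"offset": [0, 0, 0], "spin": 0},
    {"offset": [0, 0, 0], "spin": 0}
  ]
}}

```text
clock: 70.8
tcp_pos: [0.5837, 0.0993, 0.0917]
ee_rot: [3.141, -0.001, 0.262]
wrist_force: [0.1, -0.5, -4.7]
gripper_width: 0.034
```

>>> {"fn": "carry_out", "kwargs": {
  "targets": [
    {"offset": [0, 0, 0.008], "spin": 0},
    {"offset": [0, 0, 0.008], "spin": 0},
    {"offset": [0, 0, 0], "spin": 0},
    {"offset": [0, 0, 0], "spin": 0}
  ]
}}

```text
clock: 71.3
tcp_pos: [0.5834, 0.0993, 0.087]
ee_rot: [3.142, 0.0, 0.262]
wrist_force: [0.1, 0.3, -4.3]
gripper_width: 0.0338
```

>>> {"fn": "carry_out", "kwargs": {
  "targets": [
    {"offset": [0, 0, 0.005], "spin": 0},
    {"offset": [0, 0, 0], "spin": 0},
    {"offset": [0, 0, 0], "spin": 0}
  ]
}}

```text
clock: 71.68
tcp_pos: [0.5834, 0.0994, 0.0858]
ee_rot: [-3.142, -0.0, 0.262]
wrist_force: [-0.6, 0.4, -3.5]
gripper_width: 0.034
```

>>> {"fn": "carry_out", "kwargs": {
  "targets": [
    {"offset": [0, 0.001, 0.005], "spin": 0},
    {"offset": [0, 0, 0], "spin": 0},
    {"offset": [0, 0, 0], "spin": 0}
  ]
}}

```text
clock: 72.05
tcp_pos: [0.5836, 0.0992, 0.0848]
ee_rot: [-3.142, -0.0, 0.262]
wrist_force: [-0.6, 0.2, -0.2]
gripper_width: 0.034
```

>>> {"fn": "carry_out", "kwargs": {
  "targets": [
    {"offset": [0, 0.002, 0.004], "spin": 0},
    {"offset": [0, 0, 0], "spin": 0},
    {"offset": [0, 0, 0], "spin": 0}
  ]
}}

```text
clock: 72.42
tcp_pos: [0.5838, 0.0989, 0.0839]
ee_rot: [-3.141, -0.001, 0.262]
wrist_force: [-3.0, 2.9, 5.4]
gripper_width: 0.0345
```

>>> {"fn": "carry_out", "kwargs": {
  "targets": [
    {"offset": [0, 0.002, 0.004], "spin": 0},
    {"offset": [0, 0, 0], "spin": 0},
    {"offset": [0, 0, 0], "spin": 0}
  ]
}}

```text
clock: 72.8
tcp_pos: [0.5841, 0.0982, 0.0829]
ee_rot: [-3.142, -0.001, 0.262]
wrist_force: [-0.9, 2.8, 6.0]
gripper_width: 0.034
```

>>> {"fn": "carry_out", "kwargs": {
  "targets": [
    {"offset": [0, 0.001, 0.004], "spin": 0},
    {"offset": [0, 0, 0], "spin": 0},
    {"offset": [0, 0, 0], "spin": 0}
  ]
}}

```text
clock: 73.18
tcp_pos: [0.5843, 0.0977, 0.0818]
ee_rot: [3.141, -0.001, 0.262]
wrist_force: [0.6, 0.6, 4.4]
gripper_width: 0.0343
```

>>> {"fn": "carry_out", "kwargs": {
  "targets": [
    {"offset": [0, 0.001, 0.004], "spin": 0},
    {"offset": [0, 0, 0], "spin": 0},
    {"offset": [0, 0, 0], "spin": 0}
  ]
}}

```text
clock: 73.55
tcp_pos: [0.5844, 0.0975, 0.0809]
ee_rot: [3.141, -0.001, 0.262]
wrist_force: [2.5, 1.1, 5.6]
gripper_width: 0.0343
```

>>> {"fn": "carry_out", "kwargs": {
  "targets": [
    {"offset": [0, 0.001, 0.003], "spin": 0},
    {"offset": [0, 0, 0], "spin": 0},
    {"offset": [0, 0, 0], "spin": 0}
  ]
}}

```text
clock: 73.92
tcp_pos: [0.5845, 0.0972, 0.0802]
ee_rot: [3.141, -0.002, 0.262]
wrist_force: [1.8, -0.4, 5.2]
gripper_width: 0.0343
```

>>> {"fn": "carry_out", "kwargs": {
  "targets": [
    {"offset": [0, 0, -0.02], "spin": 0},
    {"offset": [0, 0, -0.04], "spin": 0},
    {"offset": [0, -0.06, 0], "spin": 0},
    {"offset": [0, -0.08, 0], "spin": 0},
    {"offset": [0, -0.04, 0], "spin": 0},
    {"offset": [0, 0, 0], "spin": 0},
    {"offset": [0, 0, 0], "spin": 0},
    {"offset": [0, 0, 0], "spin": 0}
  ]
}}

```text
clock: 74.92
tcp_pos: [0.5724, 0.1404, 0.0948]
ee_rot: [3.141, 0.0, 0.262]
wrist_force: [0.9, -0.2, -3.3]
gripper_width: 0.0344
```

Run:
```python
from h import *
s=snap('side')
go(.5727,.1407,.0865,yaw=np.radians(15))
for n in ('wedge1','wedge1_thick'):
    for d in env.spot_point(s,n): print(n,round(d['confidence'],2),np.round(d['centre'],3))
```

```text
spin -0.0
off [ 0.001 -0.001  0.033] pos [0.5724 0.1405 0.0948] rot [3.142 0.    0.262] F [ 0.39 -0.38 -4.49] t 74.97 w 0.0348 j [ 0.04  0.62  1.48 -0.    1.04 -0.22]
wedge1 0.72 [0.576 0.145 0.025]
wedge1 0.65 [0.573 0.14  0.063]
wedge1 0.58 [ 0.578 -0.12   0.038]
wedge1 0.57 [0.576 0.144 0.01 ]
wedge1 0.45 [0.574 0.143 0.04 ]
wedge1_thick 0.46 [0.617 0.155 0.024]
```

Aligned. I'll lower it in small steps.

>>> {"fn": "carry_out", "kwargs": {
  "targets": [
    {"offset": [0, -0.001, 0.014], "spin": 0},
    {"offset": [0, 0, 0.012], "spin": 0},
    {"offset": [0, 0, 0], "spin": 0},
    {"offset": [0, 0, 0], "spin": 0}
  ]
}}

```text
clock: 75.58
tcp_pos: [0.5723, 0.1411, 0.0883]
ee_rot: [3.142, -0.0, 0.262]
wrist_force: [-0.1, 0.7, -3.7]
gripper_width: 0.0345
```

>>> {"fn": "carry_out", "kwargs": {
  "targets": [
    {"offset": [0, 0, 0.004], "spin": 0},
    {"offset": [0, 0, 0], "spin": 0},
    {"offset": [0, 0, 0], "spin": 0}
  ]
}}

```text
clock: 75.95
tcp_pos: [0.5722, 0.1411, 0.0873]
ee_rot: [3.142, -0.0, 0.262]
wrist_force: [-0.0, 0.1, -4.8]
gripper_width: 0.0345
```

```bash
python3 -c "
from h import *
forces(3)"
```

```text
F,T [-0.05  0.41 -3.98  0.02  0.    0.02] pos [0.5722 0.1411 0.0873] t 76.1
```

>>> {"fn": "carry_out", "kwargs": {
  "targets": [
    {"offset": [0, 0, 0.003], "spin": 0},
    {"offset": [0, 0, 0], "spin": 0},
    {"offset": [0, 0, 0], "spin": 0}
  ]
}}

```text
clock: 76.47
tcp_pos: [0.5723, 0.1412, 0.0867]
ee_rot: [-3.142, -0.0, 0.262]
wrist_force: [-0.5, 1.4, -3.2]
gripper_width: 0.0346
```

```bash
python3 -c "
from h import *
forces(2)"
```

```text
F,T [-0.31  0.29 -2.67  0.16  0.05 -0.01] pos [0.5723 0.1412 0.0866] t 76.6
```

>>> {"fn": "carry_out", "kwargs": {
  "targets": [
    {"offset": [0, 0, 0.003], "spin": 0},
    {"offset": [0, 0, 0], "spin": 0},
    {"offset": [0, 0, 0], "spin": 0}
  ]
}}

```text
clock: 76.95
tcp_pos: [0.5723, 0.1411, 0.0858]
ee_rot: [3.142, -0.0, 0.262]
wrist_force: [-0.2, 1.4, -2.5]
gripper_width: 0.0346
```

```bash
python3 -c "
from h import *
forces(2)"
```

```text
F,T [ 0.68  0.19 -2.03  0.21  0.01  0.01] pos [0.5723 0.1411 0.0858] t 77.0
```

>>> {"fn": "carry_out", "kwargs": {
  "targets": [
    {"offset": [0, 0, 0], "spin": 0},
    {"offset": [0, 0, 0], "spin": 0},
    {"offset": [0, 0, 0], "spin": 0},
    {"offset": [0, 0, 0], "spin": 0},
    {"offset": [0, 0, 0], "spin": 0},
    {"offset": [0, 0, -0.04], "spin": 0},
    {"offset": [0, 0, -0.1], "spin": 0},
    {"offset": [0, 0, -0.2], "spin": 0},
    {"offset": [0, 0, -0.2], "spin": 0},
    {"offset": [0, 0, -0.1], "spin": 0}
  ],
  "grip": -1
}}

```text
clock: 78.3
tcp_pos: [0.5727, 0.1412, 0.2496]
ee_rot: [3.141, -0.005, 0.262]
wrist_force: [-1.1, -0.1, -0.5]
gripper_width: 0.0853
```

Run:
```python
from h import *
s=snap('side');t=snap('top')
go(.5723,.1411,.25)
for n in ('wedge1','wedge1_thick','sleeve1','oil_bottle','grease_tin','offcut','parallel_block','file'):
  for q,p in (('s',s),('t',t)):
    for d in env.spot_point(p,n): 
        if d['confidence']>.4: print(q,n,round(d['confidence'],2),np.round(d['centre'],3))
a=cv2.resize(crop(s,*proj(s,(.572,.142,.04))[0],r=28,k=9),(400,400)); b=cv2.resize(crop(s,*proj(s,(.579,-.122,.08))[0],r=36,k=9),(400,400))
cv2.imwrite('pics/b13.png',np.vstack([np.hstack([a,b])]))
```

```text
off [-0.003 -0.    -0.002] pos [0.5731 0.1412 0.2494] rot [ 3.14  -0.006  0.262] F [-0.11  0.38 -0.01] t 78.4 w 0.0855 j [ 0.04  0.46  1.31 -0.    1.37 -0.22]
s wedge1 0.84 [0.573 0.142 0.053]
s wedge1 0.68 [0.575 0.146 0.025]
s wedge1 0.65 [0.575 0.143 0.04 ]
s wedge1 0.59 [0.576 0.143 0.008]
s wedge1_thick 0.59 [0.615 0.156 0.023]
s sleeve1 0.75 [ 0.581 -0.123  0.058]
s sleeve1 0.72 [0.375 0.105 0.003]
s sleeve1 0.63 [ 0.581 -0.122  0.038]
s sleeve1 0.52 [ 0.633  0.519 -0.002]
t sleeve1 0.73 [ 0.378  0.106 -0.001]
t sleeve1 0.63 [ 0.579 -0.12   0.038]
t sleeve1 0.63 [0.631 0.525 0.001]
t sleeve1 0.62 [ 0.58  -0.123  0.061]
s oil_bottle 0.85 [0.758 0.101 0.006]
t oil_bottle 0.48 [0.759 0.105 0.001]
t oil_bottle 0.45 [ 0.42   0.002 -0.004]
s grease_tin 0.68 [ 0.576 -0.121 -0.004]
s offcut 0.66 [ 0.704  0.005 -0.   ]
t offcut 0.61 [0.706 0.006 0.001]
s parallel_block 0.68 [0.295 0.382 0.001]
t parallel_block 0.76 [ 0.297  0.377 -0.001]
s file 0.72 [ 0.421  0.001 -0.001]
s file 0.67 [0.572 0.143 0.054]
t file 0.94 [ 0.422  0.002 -0.007]
```

View pics/b13.png

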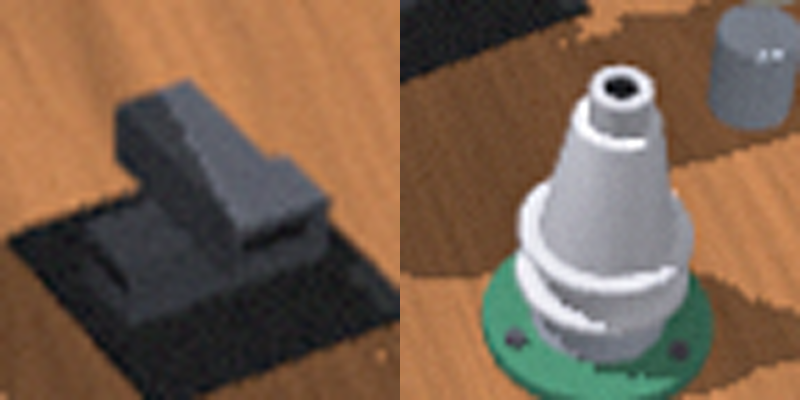

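The stack is centred and crosswise, both sleeves are nested, and the bystanders have not moved. I'll hand in.

```bash
python3 -c "
from h import *
print(env.sign_off())"
```

```text
the job is handed in; nothing more can be done
None
```

The job is handed in at about 78 s on the robot's clock, and everything asked for is in place as far as my last checks show.

- **Sleeves:** Only two aluminium sleeves were on the bench. Both are nested on the arbor, lowered under force feedback and released at about 2 N of contact. Their bases now read 0.038 and about 0.060 m, against 0.036 and 0.062 expected. I left the red and blue look-alikes alone.
- **Wedges:** All four are stacked on the pad as two pairs, thick end over thin, with the upper pair crosswise. The centres read within about 4 mm of each other, at (0.573–0.576, 0.142–0.146). The heights read 0.008, 0.025, 0.040 and 0.053 m, against 0.008, 0.024, 0.040 and 0.056 expected.
- **Top wedge:** It was put down with a slight tilt error and settled by itself when released. In the last picture it looks flush and level.
- **Bystanders:** The oil bottle, offcut, parallel block and file read within about 4 mm of their starting places. The last check did not find the grease tin: the network's only hit was a false one at the arbor. I had last seen it in place earlier, and the arm never went near it.

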